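# Sort garlic and cinnamon into the market stall's trays

### The arm

A 6-joint arm with a two-finger parallel gripper is mounted at the origin on the work surface. World frame = base frame: x ahead of the robot, y to its left, z up, the work surface at z = 0. Lengths are in m, angles in degrees, forces in N, time in s.
With the tool pointing down it reaches from about 0.375 to 0.9 m from the base axis. Payload 3.1 kg.
Tool frame: the origin (TCP) lies midway between the tips of the shut fingers; the grasp point (between the pads) lies 19 mm behind it; z points along the fingers, y is the direction in which the jaws open and shut (so a half turn about z gives the same grasp; the last joint's range is limited). The gripper opens to 87 mm and grips with 3 to 60 N. Pads are 19 mm wide; open, the fingers measure 117 mm over their backs; the gripper's body (75 mm by 190 mm) begins 51 mm behind the grasp point.
Start: joints at [-77.493, 30.224, 82.088, -0, 67.689, -10.227], TCP at [0.242, -0.576, 0.199] pointing down, gripper open.
Joint ranges: [-176.69, 176.69], [-43.24, 126.21], [12.49, 139.97], [-82, 262], [0, 151.66], [-163.58, 163.58]. Speed limits (degrees/s): [159.86, 159.86, 180, 180, 180, 180].

### API

Orientations are given as a 3x3 rotation matrix whose columns are the frame's x, y, z axes.
In Python, from rig import bot gives the robot as it stands.
- The arm moves only by the tool carry_out, never from a script. Its arguments are lists of equal length, an entry for each row: "grip": the gripper's target within -1 to 1 (fully open at 1, half-way at 0, shut at -1); "slide": the shift along the tool's x, y, z in mm, a list of three; "twist": the turn, a rotation vector about the tool's x, y, z in rad, a list of three. In form: {"grip": [grip, ...], "slide": [[dx, dy, dz], ...], "twist": [[wx, wy, wz], ...]}. A call has 1 to 12 rows; each row shifts and turns the pose as measured when the row begins, along the tool's axes as they then stand; what a row does not reach is not made up. A row lasts 1/10 s, in which the tool goes at most 50 mm and 8.59 degrees, less where a joint would pass 70% of its speed; a pose out of reach is approached as far as the arm can. A call is refused whole if a number of a shift passes 50 or a number of a turn 0.15, either way. A call with a gripper value outside its range is refused whole. The fingers move at their own pace and stop on an object; the grip force is fixed at half the most. Time passes only in rows, so rows that do not move let the fingers close. It gives the time, the measured TCP pose, the force and the opening at its end, in the units of the state.
- bot.read_state(): the state, without advancing time (a new reading comes with each control period).
- bot.capture(name): name is "side" or "top"; returns a dict with "color" (480x640x3 uint8, red, green, blue), "depth" (480x640 float32, m along the optical axis (not along the pixel's ray), 0 where there is no reading), "fx", "fy", "cx", "cy" (pixels), "position" and "rotation" of the camera in the world. Camera axes: x right, y up, looking along -z (the intrinsics and any distortion apply to the point x, -y, -z); pixel columns grow to the right and rows downward; lengths in m; the calibration is good to about 2 mm. A picture is of the moment at which its call begins.
- bot.hand_in(): hands the job in, once; it reports no verdict.
The state is a dict: "time_s": time; "joint_positions": joint angles; "qvel": joint speeds; "tau": joint torques, N m; "position": TCP position; "tcp_rot": TCP orientation; "force": force on the tool from outside, world axes, zero at the start; "moment": the same for the moment, N m; "opening": opening from 0.0 (shut) to 1.0 (fully open).
Only numpy, scipy, OpenCV 4.12 (cv2) and the standard library are available. Lean on these libraries where they do the work, as an engineer would, in place of code of your own. Each camera call takes 0.05 s, during which the arm holds its last target.

### The job

Lay out the stall: put both large heads of garlic in the square wooden tray, both small heads in the round metal tray, and the bundle of cinnamon sticks lengthwise in the long narrow wooden tray. Everything must end lying flat on its tray's floor, the garlic upright with the neck up, nothing stacked. Set each thing down rather than dropping it, it bruises and chips, and leave the spice jar and the plates where they stand.

Things in the scene. Friction and masses are not known exactly. Their poses are not given: they have to be found in the camera images.
- big_garlic_1: head of garlic, pale, round, standing on its flat root end with its short dry neck up: LARGE, 60 mm across (widest from 13 to 29 mm above its base), 58 mm tall with the neck (shoulders end at 46 mm), about 70 g. One of two alike. Origin: centre of its underside; z up along the neck; yaw means nothing.
- big_garlic_2: head of garlic, pale, round, standing on its flat root end with its short dry neck up: LARGE, 60 mm across (widest from 13 to 29 mm above its base), 58 mm tall with the neck (shoulders end at 46 mm), about 70 g. One of two alike. Origin: centre of its underside; z up along the neck; yaw means nothing.
- small_garlic_1: head of garlic, pale, round, standing on its flat root end with its short dry neck up: SMALL, 41 mm across (widest from 9 to 21 mm above its base), 42 mm tall with the neck (shoulders end at 33 mm), about 30 g. One of two alike. Origin: centre of its underside; z up along the neck; yaw means nothing.
- small_garlic_2: head of garlic, pale, round, standing on its flat root end with its short dry neck up: SMALL, 41 mm across (widest from 9 to 21 mm above its base), 42 mm tall with the neck (shoulders end at 33 mm), about 30 g. One of two alike. Origin: centre of its underside; z up along the neck; yaw means nothing.
- cinnamon_bundle: six brown cinnamon sticks tied into one rigid flat-sided bundle lying on the table, 110 mm long (its x), 40 mm wide (its y), 27 mm high, about 90 g. Origin: centre of its underside; z up.
- square_tray: square open tray of light wood, fixed to the table, 160 x 160 mm outside, 150 x 150 mm inside, walls 5 mm thick, rim 24 mm above the table, floor top 5 mm above the table. Origin: centre of its underside, at table height; x and y along its sides, z up. For the two large heads of garlic.
- round_tray: round open tray of dark metal, fixed to the table, 154 mm across the rim, about 142 mm across inside at the floor, wall 4 mm, rim 22 mm above the table, floor top 5 mm above the table. Origin: centre of its underside, at table height; z up; yaw means nothing. For the two small heads of garlic.
- long_tray: long narrow open tray of light wood, fixed to the table, outside 104 mm (its x) by 190 mm (its y, the long way), inside 94 x 180 mm, walls 5 mm thick, rim 22 mm above the table, floor top 5 mm above the table. Origin: centre of its underside, at table height; z up. For the cinnamon bundle.
- spice_jar: closed jar of dried herbs with a white lid, 56 mm across, 85 mm tall, standing at one side of the work; a bystander, not to be moved. Origin: centre of its underside.
- plates: stack of white plates, 130 mm across, 32 mm high, at the other side of the work; a bystander, not to be moved. Origin: centre of its underside.

How it is judged (in metres and radians):
At the end, for the whole second after the job is handed in: Large garlic in the square tray, small garlic in the round tray, cinnamon in the long tray: each on the tray floor (underside centre under 15 mm above the table), upright within 20 degrees, the bundle within 20 degrees of the tray's length, all released and at rest (x of big_garlic_1 in the frame of square_tray between -0.06 and 0.06 m and y of big_garlic_1 in the frame of square_tray between -0.06 and 0.06 m and z of big_garlic_1 in the frame of square_tray between 0 and 0.015 m and x of big_garlic_2 in the frame of square_tray between -0.06 and 0.06 m and y of big_garlic_2 in the frame of square_tray between -0.06 and 0.06 m and z of big_garlic_2 in the frame of square_tray between 0 and 0.015 m and x of small_garlic_1 in the frame of round_tray between -0.06 and 0.06 m and y of small_garlic_1 in the frame of round_tray between -0.06 and 0.06 m and z of small_garlic_1 in the frame of round_tray between 0 and 0.015 m and horizontal distance between each of small_garlic_1, small_garlic_2 and round_tray below 0.062 m and x of small_garlic_2 in the frame of round_tray between -0.06 and 0.06 m and y of small_garlic_2 in the frame of round_tray between -0.06 and 0.06 m and z of small_garlic_2 in the frame of round_tray between 0 and 0.015 m and x of cinnamon_bundle in the frame of long_tray between -0.04 and 0.04 m and y of cinnamon_bundle in the frame of long_tray between -0.05 and 0.05 m and z of cinnamon_bundle in the frame of long_tray between 0 and 0.015 m and angle between the x axis of cinnamon_bundle and the y axis of long_tray, either way round below 0.35 rad and angle between each of big_garlic_1, big_garlic_2, small_garlic_1, small_garlic_2, cinnamon_bundle's own z axis and vertical below 0.35 rad and linear speed of each of big_garlic_1, big_garlic_2, small_garlic_1, small_garlic_2, cinnamon_bundle below 0.02 m/s and angular speed of each of big_garlic_1, big_garlic_2, small_garlic_1, small_garlic_2, cinnamon_bundle below 0.3 rad/s); the robot touches nothing.
It fails at once if the spice jar or the plates moved by more than 20 mm (distance of any of spice_jar, plates from where it was at the start of the episode above 0.02 m).
It fails at once if a garlic head or the bundle dropped or thrown (over 0.9 m/s while the fingers do not hold it, a fall of about 40 mm) ((linear speed of big_garlic_1 above 0.9 m/s and contact force between big_garlic_1 and the fingers below 0.05 N) or (linear speed of big_garlic_2 above 0.9 m/s and contact force between big_garlic_2 and the fingers below 0.05 N) or (linear speed of small_garlic_1 above 0.9 m/s and contact force between small_garlic_1 and the fingers below 0.05 N) or (linear speed of small_garlic_2 above 0.9 m/s and contact force between small_garlic_2 and the fingers below 0.05 N) or (linear speed of cinnamon_bundle above 0.9 m/s and contact force between cinnamon_bundle and the fingers below 0.05 N)).
It also fails if it takes over 118 s, if anything falls off the work surface, if the arm or the gripper's body presses on something with over 40 N, if the wrist force passes 120 N, or if a joint passes its speed limit or range.

## Working session

There is one attempt and no reset: what is moved stays moved. The work goes in short steps, Python scripts to look and compute and a tool call to move; the robot and the scene stay as the last step left them, time stands still between calls to the robot, and variables do not carry over. Pictures are saved under pics/ and viewed, and the job is handed in when it is done.

Besides the shell and the picture viewer there is one more tool, called after "Call:" by a JSON object that holds its "method" and its "body", one argument or row to a line. carry_out: Moves the arm, as the interface text tells. Its arguments: {"type":"object","properties":{"grip":{"type":"array"},"slide":{"type":"array"},"twist":{"type":"array"}},"required":["grip","slide","twist"]}

```bash
mkdir -p pics; python3 - <<'E'
from rig import bot
import cv2,numpy as np
s=bot.read_state();print(s['time_s'],s['position'],s['tcp_rot'],s['opening'])
for n in("top","side"):
    c=bot.capture(n);cv2.imwrite(f"pics/{n}0.png",c["color"][:,:,::-1]);np.savez(f"{n}0.npz",**c)
    print(n,c["fx"],c["cx"],c["cy"],c["position"],c["rotation"])
E
```

```text
0.0 [ 0.24137578 -0.57565217  0.19757313] [[ 9.22315770e-01  3.86436779e-01 -4.86610270e-04]
 [ 3.86436907e-01 -9.22313404e-01  2.12182168e-03]
 [ 3.71142759e-04 -2.14503376e-03 -9.99997631e-01]] 0.9999083272270217
top 580.879307246131 311.5432528542362 247.3058118287898 [ 0.32014079 -0.00421962  1.39920935] [[ 0.00223936  0.99177466 -0.12797661]
 [-0.99976692  0.00496849  0.02100991]
 [ 0.02147295  0.12789973  0.99155462]]
side 516.2708855312449 313.1228011215768 228.71667138340632 [0.29166352 0.71199569 0.99664971] [[-0.94930478  0.24562985 -0.19617953]
 [-0.31430554 -0.7529483   0.57817029]
 [-0.00569716  0.61052014  0.79198024]]
```

View pics/top0.png

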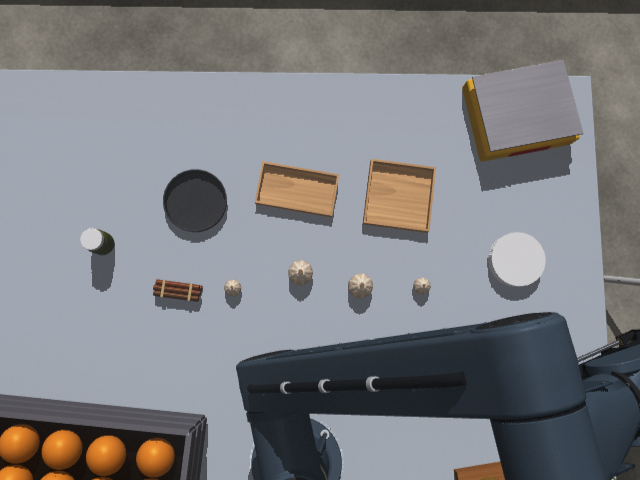

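View pics/side0.png

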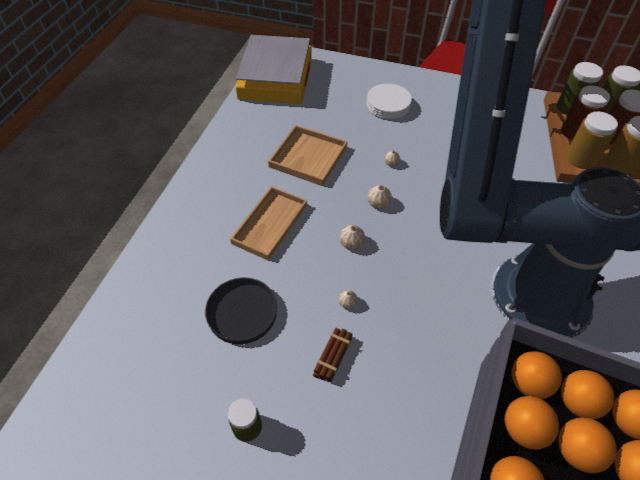

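```bash
cat > h.py <<'E'
import numpy as np,cv2
from scipy.optimize import least_squares
def cloud(c):
    d=c["depth"].astype(float);v,u=np.mgrid[0:480,0:640]
    P=np.stack([(u-c["cx"])/c["fx"]*d,-(v-c["cy"])/c["fy"]*d,-d],-1)
    W=P@np.array(c["rotation"]).T+np.array(c["position"]); W[d<=0]=np.nan
    return W
def stats(W,box,zmin):
    a,b,x,y=box; p=W[b:y,a:x].reshape(-1,3); return p[p[:,2]>zmin]
E
python3 - <<'E'
from h import *
for n in("top","side"):
    c=np.load(n+"0.npz");W=cloud(c);print(n,list(c.keys()))
    boxes=dict(sgR=(405,270,440,305),bgR=(342,265,380,305),bgL=(282,255,320,292),sgL=(218,274,248,302),cin=(148,272,208,308),sq=(355,150,445,245),long=(248,155,345,225),rnd=(155,160,235,240),jar=(75,220,125,265),pl=(480,225,555,295)) if n=="top" else \
     dict(sgR=(380,145,404,170),bgR=(362,180,396,214),bgL=(335,220,368,254),sgL=(335,286,360,312),cin=(308,322,358,385),sq=(262,120,352,190),long=(225,182,312,260),rnd=(200,272,284,350),jar=(222,395,266,445),pl=(360,80,418,122))
    for k,b in boxes.items():
        p=stats(W,b,0.008 if k not in("sq","long","rnd") else .012)
        a=b; full=W[a[1]:a[3],a[0]:a[2]].reshape(-1,3)
        print(k,len(p),"min",p.min(0).round(3),"max",p.max(0).round(3),"mid",((p.min(0)+p.max(0))/2).round(3),"tab",np.nanpercentile(full[:,2],5).round(4))
        if k in("cin","sq","long"):
            r=cv2.minAreaRect((p[:,:2]*1000).astype(np.float32));print("   rect mm",r)
        if k in ("rnd","jar","pl"):
            print("   circ",cv2.minEnclosingCircle((p[:,:2]*1000).astype(np.float32)))
        if k[1]=="g":
            # sphere-ish fit of xy: profile circle by surface near widest
            q=p[p[:,2]>p[:,2].max()-0.008]; print("   top",q.mean(0).round(4),len(q))
E
```

```text
top ['color', 'depth', 'fx', 'fy', 'cx', 'cy', 'position', 'rotation']
sgR 226 min [ 0.388 -0.316  0.009] max [ 0.426 -0.277  0.046] mid [ 0.407 -0.297  0.028] tab -0.0064
   top [ 0.4055 -0.2958  0.0411] 14
bgR 487 min [ 0.371 -0.177  0.009] max [ 0.434 -0.12   0.062] mid [ 0.403 -0.148  0.036] tab -0.0064
   top [ 0.4076 -0.1487  0.0574] 24
bgL 473 min [ 0.409 -0.035  0.008] max [0.465 0.037 0.062] mid [0.437 0.001 0.035] tab -0.006
   top [ 0.4369 -0.0056  0.0568] 29
sgL 228 min [0.375 0.122 0.008] max [0.42  0.174 0.042] mid [0.397 0.148 0.025] tab -0.0057
   top [0.4013 0.1534 0.0373] 50
cin 777 min [0.369 0.229 0.008] max [0.427 0.341 0.034] mid [0.398 0.285 0.021] tab -0.0054
   rect mm ((400.4139404296875, 284.4659118652344), (111.3208236694336, 51.09292221069336), 82.58819580078125)
sq 699 min [ 0.539 -0.336  0.012] max [ 0.717 -0.157  0.032] mid [ 0.628 -0.247  0.022] tab -0.0058
   rect mm ((628.109375, -247.66659545898438), (161.8502197265625, 161.99774169921875), 82.62753295898438)
long 600 min [ 0.577 -0.098  0.012] max [0.709 0.103 0.029] mid [0.643 0.003 0.021] tab -0
[... 1617 characters left out ...]
86328)
long 731 min [ 0.577 -0.1    0.012] max [0.712 0.107 0.027] mid [0.644 0.003 0.019] tab -0.0037
   rect mm ((643.965087890625, 2.0458984375), (195.1706085205078, 108.54678344726562), 80.55359649658203)
rnd 629 min [0.537 0.171 0.012] max [0.69  0.326 0.026] mid [0.613 0.249 0.019] tab -0.003
   circ ((613.8720092773438, 248.39730834960938), 78.7363510131836)
jar 1092 min [0.481 0.445 0.008] max [0.534 0.498 0.09 ] mid [0.507 0.471 0.049] tab -0.0029
   circ ((507.7872314453125, 470.07318115234375), 27.607994079589844)
pl 1193 min [ 0.408 -0.598  0.008] max [ 0.537 -0.457  0.037] mid [ 0.472 -0.527  0.023] tab -0.0041
   circ ((475.6706237792969, -527.7020263671875), 71.25061798095703)
```

Call:
{"method": "carry_out", "body": {
  "grip": [1, 1, 1, 1, 1, 1, 1, 1],
  "slide": [
    [0, 0, 0],
    [0, 0, 0],
    [0, 0, 0],
    [0, 0, 0],
    [0, 0, 0],
    [0, 0, 0],
    [0, 0, 0],
    [0, 0, 0]
  ],
  "twist": [
    [0, 0, -0.149],
    [0, 0, -0.149],
    [0, 0, -0.149],
    [0, 0, -0.149],
    [0, 0, -0.149],
    [0, 0, -0.149],
    [0, 0, -0.149],
    [0, 0, 0]
  ]
}}

```text
time_s: 0.9
position: [0.2406, -0.572, 0.1928]
tcp_rot: [[0.119, 0.993, -0.003], [0.993, -0.118, 0.012], [0.012, -0.004, -1.0]]
force: [-0.0, 1.5, -0.0]
opening: 0.999
```

```bash
cat > g.py <<'E'
import sys,numpy as np
from rig import bot
from scipy.spatial.transform import Rotation as Ro
# usage: g.py yawdeg x y z [x y z ...]  (mm): relative shift in tool axes to each target
s=bot.read_state();R=np.array(s["tcp_rot"]);p=np.array(s["position"])*1000
a=list(map(float,sys.argv[1:]))
yaw=np.radians(a[0]);T=np.array([[np.cos(yaw),np.sin(yaw),0],[np.sin(yaw),-np.cos(yaw),0],[0,0,-1]]).T
tw=Ro.from_matrix(R.T@T).as_rotvec()
print("t",s["time_s"],"pos",p.round(1),"yaw",np.degrees(np.arctan2(R[1,0],R[0,0])).round(2),"open",round(s["opening"]*87,1),"F",np.round(s["force"],1),"j",np.round(s["joint_positions"],0))
print("twist",tw.round(3))
c=p;Rc=R
for i in range(1,len(a),3):
    t=np.array(a[i:i+3]);print(t,"slide",(Rc.T@(t-c)).round(1));c=t;Rc=T
E
python3 g.py 82.5 407 -295 120 407 -295 3
```

```text
t 0.9 pos [ 240.6 -572.   192.8] yaw 83.19 open 86.9 F [-0.   1.5 -0. ] j [-77.  31.  82.   0.  68. -71.]
twist [-0.004 -0.012  0.012]
[ 407. -295.  120.] slide [293.9 132.7  75.7]
[ 407. -295.    3.] slide [  0.   0. 117.]
```

Call:
{"method": "carry_out", "body": {
  "grip": [1, 1, 1, 1, 1, 1, 1, 1, 1],
  "slide": [
    [37, 17, 8],
    [37, 17, 8],
    [37, 17, 8],
    [37, 17, 8],
    [37, 17, 8],
    [37, 17, 8],
    [37, 17, 8],
    [35, 14, 8],
    [0, 0, 0]
  ],
  "twist": [
    [-0.004, -0.012, 0.012],
    [0, 0, 0],
    [0, 0, 0],
    [0, 0, 0],
    [0, 0, 0],
    [0, 0, 0],
    [0, 0, 0],
    [0, 0, 0],
    [0, 0, 0]
  ]
}}

```text
time_s: 1.8
position: [0.4182, -0.2931, 0.124]
tcp_rot: [[0.169, 0.986, -0.001], [0.986, -0.169, -0.003], [-0.003, -0.0, -1.0]]
force: [-0.5, 1.2, -0.6]
opening: 1.0
```

```bash
python3 g.py 82.5 407 -295 100 407 -295 3
```

```text
t 1.8 pos [ 418.2 -293.1  124. ] yaw 80.26 open 87.0 F [-0.5  1.2 -0.6] j [-47.  28. 103.  -0.  49. -38.]
twist [-0.     0.003 -0.039]
[ 407. -295.  100.] slide [ -3.6 -10.7  24. ]
[ 407. -295.    3.] slide [ 0.  0. 97.]
```

Call:
{"method": "carry_out", "body": {
  "grip": [1, 1, 1, 1],
  "slide": [
    [-4, -11, 24],
    [0, 0, 20],
    [0, 0, 20],
    [0, 0, 0]
  ],
  "twist": [
    [0, 0.003, -0.039],
    [0, 0, 0],
    [0, 0, 0],
    [0, 0, 0]
  ]
}}

```text
time_s: 2.2
position: [0.4081, -0.297, 0.0593]
tcp_rot: [[0.136, 0.991, 0.002], [0.991, -0.136, -0.005], [-0.004, 0.003, -1.0]]
force: [-0.3, 0.4, 0.6]
opening: 0.998
```

```bash
python3 g.py 82.5  407 -295 4;  python3 - <<'E'
from rig import bot
import cv2
for n in("top","side"):
    c=bot.capture(n)["color"][:,:,::-1]; k=c[220:340,340:500] if n=="top" else c[100:220,320:480]
    cv2.imwrite(f"pics/{n}1.png",cv2.resize(k,None,fx=4,fy=4))
E
```

```text
t 2.2 pos [ 408.1 -297.    59.3] yaw 82.2 open 86.8 F [-0.3  0.4  0.6] j [-49.  34. 106.  -0.  40. -41.]
twist [ 0.003  0.004 -0.005]
[ 407. -295.    4.] slide [ 2.1 -1.6 55.3]
```

View pics/side1.png

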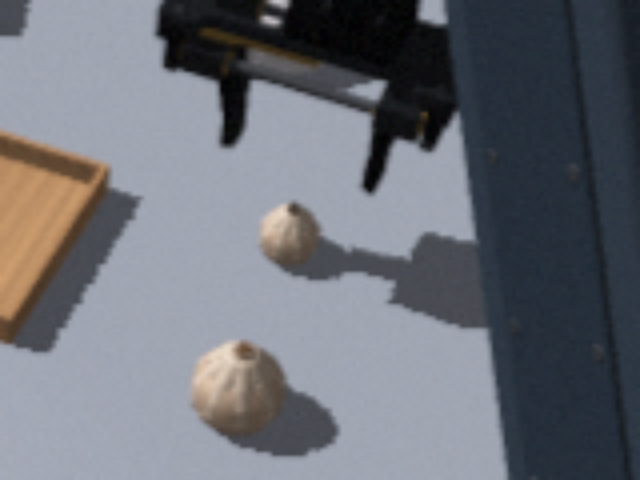

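The gripper hangs above and is centred on the right small head (crop px ≈ (290,235)), fingers straddling it. Descending.

Call:
{"method": "carry_out", "body": {
  "grip": [1, 1, 1, 1, 1],
  "slide": [
    [2, -2, 20],
    [0, 0, 18],
    [0, 0, 12],
    [0, 0, 4],
    [0, 0, 0]
  ],
  "twist": [
    [0, 0, 0],
    [0, 0, 0],
    [0, 0, 0],
    [0, 0, 0],
    [0, 0, 0]
  ]
}}

```text
time_s: 2.8
position: [0.4119, -0.3028, 0.0111]
tcp_rot: [[0.14, 0.99, 0.014], [0.99, -0.14, -0.019], [-0.016, 0.017, -1.0]]
force: [-0.8, 0.7, 0.9]
opening: 1.0
```

```bash
python3 g.py 82.5  407 -295 4
```

```text
t 2.8 pos [ 411.9 -302.8   11.1] yaw 81.93 open 87.0 F [-0.8  0.7  0.9] j [-49.  39. 107.  -0.  32. -41.]
twist [ 0.017  0.016 -0.01 ]
[ 407. -295.    4.] slide [ 7.2 -6.1  6.8]
```

Call:
{"method": "carry_out", "body": {
  "grip": [1, 1, 1],
  "slide": [
    [7, -6, 4],
    [0, 0, 2],
    [0, 0, 0]
  ],
  "twist": [
    [0.017, 0.016, -0.01],
    [0, 0, 0],
    [0, 0, 0]
  ]
}}

```text
time_s: 3.1
position: [0.4075, -0.2955, 0.0061]
tcp_rot: [[0.13, 0.992, 0.0], [0.992, -0.13, -0.001], [-0.001, 0.001, -1.0]]
force: [0.3, -0.1, -0.5]
opening: 1.001
```

```bash
python3 g.py 82.5  407 -295 4
```

```text
t 3.1 pos [ 407.5 -295.5    6.1] yaw 82.55 open 87.1 F [ 0.3 -0.1 -0.5] j [-49.  40. 108.  -0.  33. -41.]
twist [0.001 0.001 0.001]
[ 407. -295.    4.] slide [ 0.5 -0.5  2.1]
```

Close, then check.

Call:
{"method": "carry_out", "body": {
  "grip": [-1, -1, -1, -1, -1, -1, -1, -1],
  "slide": [
    [0, 0, 3],
    [0, 0, 0],
    [0, 0, 0],
    [0, 0, 0],
    [0, 0, 0],
    [0, 0, 0],
    [0, 0, 0],
    [0, 0, 0]
  ],
  "twist": [
    [0, 0, 0],
    [0, 0, 0],
    [0, 0, 0],
    [0, 0, 0],
    [0, 0, 0],
    [0, 0, 0],
    [0, 0, 0],
    [0, 0, 0]
  ]
}}

```text
time_s: 3.9
position: [0.4079, -0.2959, 0.0035]
tcp_rot: [[0.13, 0.992, 0.002], [0.992, -0.13, -0.002], [-0.002, 0.002, -1.0]]
force: [0.3, 0.1, 0.6]
opening: 0.355
```

```bash
python3 g.py 82.5  407 -295 130 617 219 100 617 219 10
```

```text
t 3.9 pos [ 407.9 -295.9    3.5] yaw 82.55 open 30.9 F [0.3 0.1 0.6] j [-49.  40. 108.  -0.  32. -41.]
twist [0.002 0.002 0.001]
[ 407. -295.  130.] slide [   0.5   -0.8 -126.5]
[617. 219. 100.] slide [537.  141.1  30. ]
[617. 219.  10.] slide [ 0.  0. 90.]
```

Call:
{"method": "carry_out", "body": {
  "grip": [-1, -1, -1, -1],
  "slide": [
    [0, 0, 0],
    [0, 0, 0],
    [0, 0, 0],
    [0, 0, 0]
  ],
  "twist": [
    [0, 0, 0],
    [0, 0, 0],
    [0, 0, 0],
    [0, 0, 0]
  ]
}}

```text
time_s: 4.3
position: [0.4085, -0.2974, 0.0093]
tcp_rot: [[0.129, 0.992, 0.004], [0.992, -0.129, -0.007], [-0.006, 0.005, -1.0]]
force: [-0.5, 0.0, 0.5]
opening: 0.076
```

```bash
python3 g.py 82.5  407 -295 130;  python3 - <<'E'
from rig import bot
import cv2,numpy as np
for n in("top","side"):
    c=bot.capture(n);np.savez(n+"2.npz",**c);c=c["color"][:,:,::-1]; k=c[220:340,340:500] if n=="top" else c[100:220,320:480]
    cv2.imwrite(f"pics/{n}2.png",cv2.resize(k,None,fx=4,fy=4))
E
```

```text
t 4.3 pos [ 408.5 -297.4    9.3] yaw 82.61 open 6.6 F [-0.5  0.   0.5] j [-49.  39. 108.  -0.  33. -41.]
twist [0.005 0.006 0.002]
[ 407. -295.  130.] slide [   1.4   -1.2 -120.7]
```

View pics/side2.png

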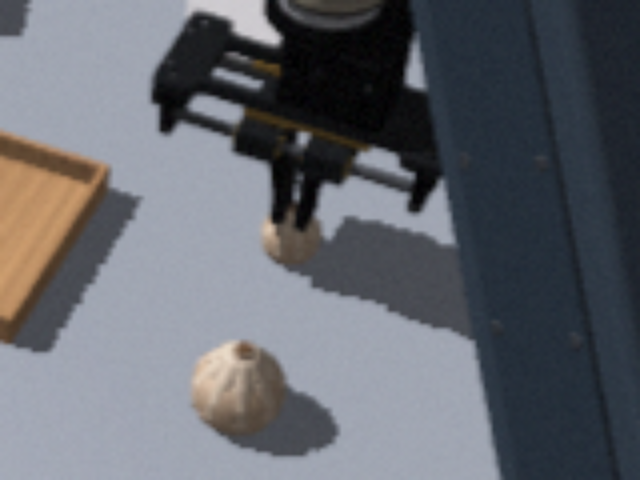

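```bash
python3 - <<'E'
from h import *
c=np.load("side2.npz");W=cloud(c);col=c["color"]
for v in range(136,168,2):
    print(v,[(u,*(W[v,u]*1000).round(0).astype(int),int(col[v,u].mean())) for u in range(384,404,3) if W[v,u,2]==W[v,u,2]])
E
```

```text
136 [(384, np.int64(433), np.int64(-263), np.int64(116), 14), (387, np.int64(426), np.int64(-262), np.int64(119), 17), (390, np.int64(419), np.int64(-263), np.int64(120), 37), (393, np.int64(412), np.int64(-270), np.int64(116), 64), (396, np.int64(404), np.int64(-263), np.int64(124), 90), (399, np.int64(396), np.int64(-259), np.int64(130), 27), (402, np.int64(390), np.int64(-267), np.int64(125), 26)]
138 [(384, np.int64(432), np.int64(-260), np.int64(113), 16), (387, np.int64(425), np.int64(-259), np.int64(115), 13), (390, np.int64(421), np.int64(-288), np.int64(91), 20), (393, np.int64(411), np.int64(-264), np.int64(115), 43), (396, np.int64(403), np.int64(-259), np.int64(122), 14), (399, np.int64(395), np.int64(-259), np.int64(124), 30), (402, np.int64(388), np.int64(-261), np.int64(124), 31)]
140 [(384, np.int64(449), np.int64(-380), np.int64(-3), 142), (387, np.int64(424), np.int64(-261), np.int64(108), 35), (390, np.int64(420), np.int64(-289), np.int64(84), 4), (393, np.int64(413), np.int64(-294), np.int64(82), 12), (396, np.int64(401), np.int64(-256), np.int64(118), 12), (399, 
[... 4591 characters left out ...]
287), np.int64(-1), 128), (390, np.int64(409), np.int64(-278), np.int64(11), 75), (393, np.int64(402), np.int64(-283), np.int64(8), 74), (396, np.int64(394), np.int64(-283), np.int64(11), 73), (399, np.int64(388), np.int64(-299), np.int64(-3), 76), (402, np.int64(380), np.int64(-300), np.int64(-1), 75)]
166 [(384, np.int64(425), np.int64(-279), np.int64(-2), 167), (387, np.int64(417), np.int64(-279), np.int64(0), 166), (390, np.int64(409), np.int64(-281), np.int64(0), 130), (393, np.int64(401), np.int64(-285), np.int64(-1), 75), (396, np.int64(394), np.int64(-286), np.int64(1), 75), (399, np.int64(386), np.int64(-288), np.int64(1), 78), (402, np.int64(379), np.int64(-293), np.int64(-1), 75)]
```

View pics/top2.png

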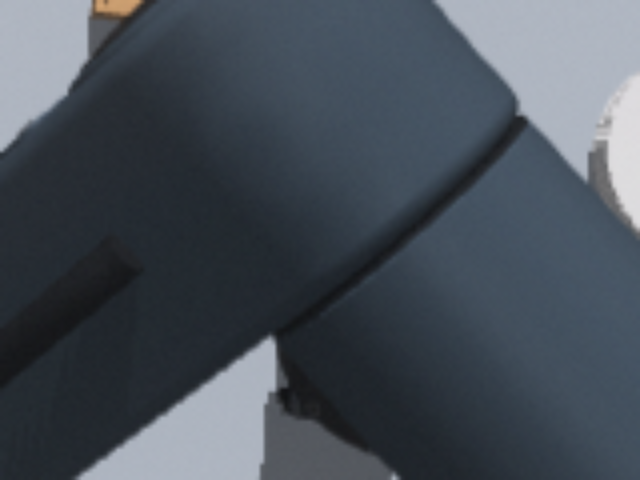

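The fingers closed around the neck only: their tips are at about z = 35 mm while the reported TCP is 9 mm. The report and the camera disagree, so I'm opening up and measuring the offset.

Call:
{"method": "carry_out", "body": {
  "grip": [1, 1, 1, 1, 1, 1, 1, 1, 1, 1],
  "slide": [
    [0, 0, 0],
    [0, 0, 0],
    [0, 0, 0],
    [0, 0, 0],
    [0, 0, 0],
    [0, 0, 0],
    [0, 0, 0],
    [0, 0, 0],
    [0, 0, 0],
    [0, 0, 0]
  ],
  "twist": [
    [0, 0, 0],
    [0, 0, 0],
    [0, 0, 0],
    [0, 0, 0],
    [0, 0, 0],
    [0, 0, 0],
    [0, 0, 0],
    [0, 0, 0],
    [0, 0, 0],
    [0, 0, 0]
  ]
}}

```text
time_s: 5.4
position: [0.4079, -0.2966, 0.0073]
tcp_rot: [[0.128, 0.992, 0.002], [0.992, -0.128, -0.004], [-0.004, 0.002, -1.0]]
force: [1.5, -0.5, -0.3]
opening: 0.909
```

```bash
cat > snap.py <<'E'
import sys
from rig import bot
from h import *
# snap.py tag  top/side u0 v0 w h
tag,n=sys.argv[1:3];u,v,w,h=map(int,sys.argv[3:7])
c=bot.capture(n);np.savez(f"{n}{tag}.npz",**c)
f=min(800/w,600/h);cv2.imwrite(f"pics/{n}{tag}.png",cv2.resize(c["color"][v:v+h,u:u+w,::-1],None,fx=f,fy=f,interpolation=cv2.INTER_CUBIC));print("scale",f)
E
python3 g.py 82.5  407 -295 4; python3 snap.py 3 side 320 100 160 120
```

```text
t 5.4 pos [ 407.9 -296.6    7.3] yaw 82.62 open 79.1 F [ 1.5 -0.5 -0.3] j [-49.  40. 108.  -0.  33. -41.]
twist [0.002 0.004 0.002]
[ 407. -295.    4.] slide [ 1.5 -1.1  3.3]
scale 5.0
```

View pics/side3.png

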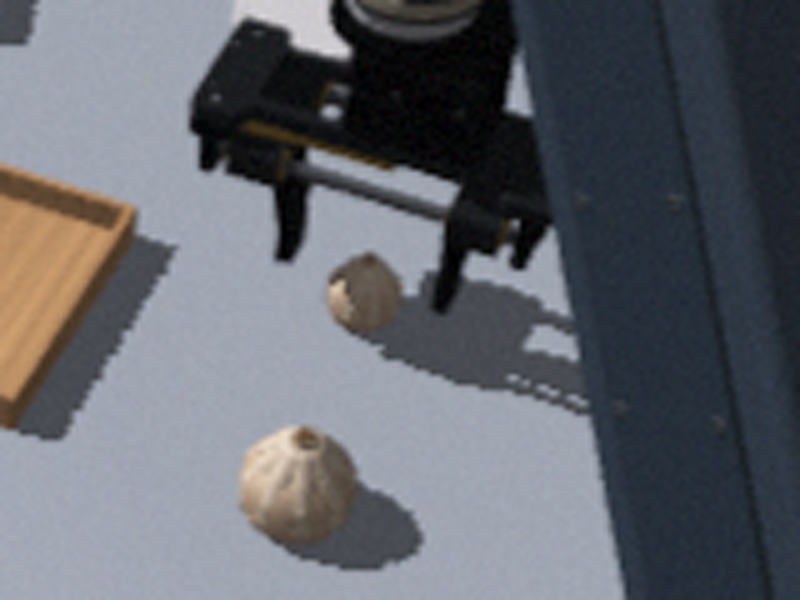

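```bash
python3 - <<'E'
from h import *
c=np.load("side3.npz");W=cloud(c);col=c["color"].mean(2)
for (u0,u1,v0,v1) in((373,384,138,153),(405,413,150,164)):
    for v in range(v0,v1):
        us=[u for u in range(u0,u1) if col[v,u]<45 and W[v,u,2]>.01]
        if us: print(v,us[0],us[-1],(np.median([W[v,u] for u in us],0)*1000).round(0))
p=stats(W,(382,148,404,170),.008);p=p[p[:,2]<.05];print(p.min(0),p.max(0))
E
```

```text
138 375 380 [ 454. -294.   78.]
139 375 380 [ 453. -290.   76.]
140 375 380 [ 453. -292.   71.]
141 375 380 [ 452. -293.   68.]
142 376 380 [ 451. -293.   65.]
143 376 380 [ 451. -294.   61.]
144 376 380 [ 450. -291.   58.]
145 376 380 [ 450. -293.   54.]
146 376 379 [ 451. -294.   49.]
147 376 379 [ 451. -292.   47.]
148 376 379 [ 450. -293.   44.]
149 376 378 [ 451. -295.   39.]
150 376 378 [ 451. -293.   36.]
151 376 377 [ 452. -291.   34.]
150 409 412 [ 364. -279.   74.]
151 409 412 [ 363. -281.   70.]
152 409 411 [ 364. -282.   65.]
153 408 411 [ 365. -283.   60.]
154 408 411 [ 364. -281.   58.]
155 408 411 [ 364. -281.   55.]
156 408 411 [ 363. -281.   51.]
157 407 411 [ 364. -279.   49.]
158 407 410 [ 365. -280.   45.]
159 407 410 [ 364. -281.   41.]
160 407 409 [ 365. -276.   42.]
161 407 409 [ 364. -279.   36.]
162 408 408 [ 364. -280.   30.]
[ 0.38783989 -0.30788804  0.00830149] [ 0.42628213 -0.27550991  0.04216305]
```

```bash
cat >> h.py <<'E'
def ray_y(c,u,v,y):
    d=np.array(c["rotation"])@np.array([(u-c["cx"])/c["fx"],-(v-c["cy"])/c["fy"],-1]);o=np.array(c["position"]);t=(y-o[1])/d[1];return o+t*d
E
python3 - <<'E'
from h import *
c=np.load("side3.npz")
for p in((377.5,135.7,-.293),(413,147.5,-.281),(377,152,-.293),(408,162,-.281)):print(ray_y(c,*p))
E
python3 g.py 82.5 407 -295 4
```

```text
[ 0.45456642 -0.293       0.08551619]
[ 0.358747  -0.281      0.0828208]
[ 0.45052259 -0.293       0.02885387]
[ 0.36406844 -0.281       0.0295241 ]
t 5.45 pos [ 407.9 -296.6    7.3] yaw 82.62 open 82.2 F [ 0.3 -0.8  0.2] j [-49.  40. 108.  -0.  33. -41.]
twist [0.002 0.004 0.002]
[ 407. -295.    4.] slide [ 1.4 -1.1  3.3]
```

Call:
{"method": "carry_out", "body": {
  "grip": [1, 1, 1, 1],
  "slide": [
    [1, -1, 8],
    [0, 0, 5],
    [0, 0, 3],
    [0, 0, 0]
  ],
  "twist": [
    [0, 0.004, 0],
    [0, 0, 0],
    [0, 0, 0],
    [0, 0, 0]
  ]
}}

```text
time_s: 5.85
position: [0.4069, -0.2954, -0.0102]
tcp_rot: [[0.129, 0.992, 0.002], [0.992, -0.129, 0.0], [0.001, 0.002, -1.0]]
force: [-0.7, -1.2, -0.0]
opening: 1.0
```

```bash
python3 g.py 82.5  407 -295 -18; python3 snap.py 4 side 320 100 160 120
```

```text
t 5.85 pos [ 406.9 -295.4  -10.2] yaw 82.61 open 87.0 F [-0.7 -1.2 -0. ] j [-49.  41. 108.   0.  30. -42.]
twist [ 0.002 -0.001  0.002]
[ 407. -295.  -18.] slide [ 0.4 -0.   7.8]
scale 5.0
```

View pics/side4.png

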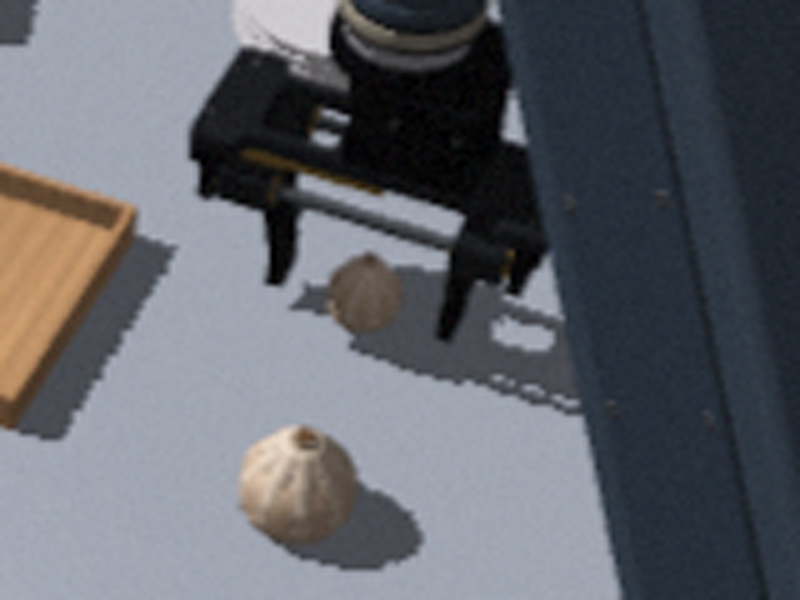

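```bash
python3 - <<'E'
from h import *
c=np.load("side4.npz")
for p in((375.6,156.6,-.290),(408.6,168,-.281)):print(ray_y(c,*p))
W=cloud(c);col=c["color"].mean(2)
for (u0,u1,v0,v1) in((371,384,150,160),(405,413,158,172)):
    for v in range(v0,v1):
        us=[u for u in range(u0,u1) if col[v,u]<45 and W[v,u,2]>.003]
        if us: print(v,us[0],us[-1],(np.median([W[v,u] for u in us],0)*1000).round(0))
E
```

```text
[ 0.45224423 -0.29        0.0140949 ]
[ 0.35948395 -0.281       0.00860675]
150 374 378 [ 454. -293.   35.]
151 374 378 [ 454. -292.   31.]
152 374 377 [ 454. -291.   29.]
153 374 377 [ 454. -289.   28.]
154 374 376 [ 456. -292.   21.]
155 374 376 [ 454. -293.   17.]
156 374 375 [ 456. -291.   14.]
158 409 412 [ 360. -280.   47.]
159 409 412 [ 359. -280.   43.]
160 409 412 [ 359. -279.   40.]
161 408 412 [ 359. -281.   33.]
162 408 412 [ 359. -281.   30.]
163 408 411 [ 358. -279.   30.]
164 408 411 [ 359. -280.   25.]
165 408 410 [ 360. -277.   22.]
166 407 410 [ 361. -279.   18.]
167 408 410 [ 359. -280.   13.]
```

Call:
{"method": "carry_out", "body": {
  "grip": [1, 1, 1],
  "slide": [
    [0, 0, 4],
    [0, 0, 3],
    [0, 0, 1]
  ],
  "twist": [
    [0, 0, 0],
    [0, 0, 0],
    [0, 0, 0]
  ]
}}

```text
time_s: 6.2
position: [0.4073, -0.2957, -0.0185]
tcp_rot: [[0.128, 0.992, 0.003], [0.992, -0.128, -0.0], [-0.0, 0.003, -1.0]]
force: [0.6, 0.2, 0.3]
opening: 0.997
```

```bash
python3 g.py 82.5  407 -295 -18; python3 snap.py 5 side 320 100 160 120
```

```text
t 6.2 pos [ 407.3 -295.7  -18.5] yaw 82.62 open 86.7 F [0.6 0.2 0.3] j [-49.  42. 108.   0.  29. -42.]
twist [0.003 0.    0.002]
[ 407. -295.  -18.] slide [ 0.6 -0.4 -0.5]
scale 5.0
```

View pics/side5.png

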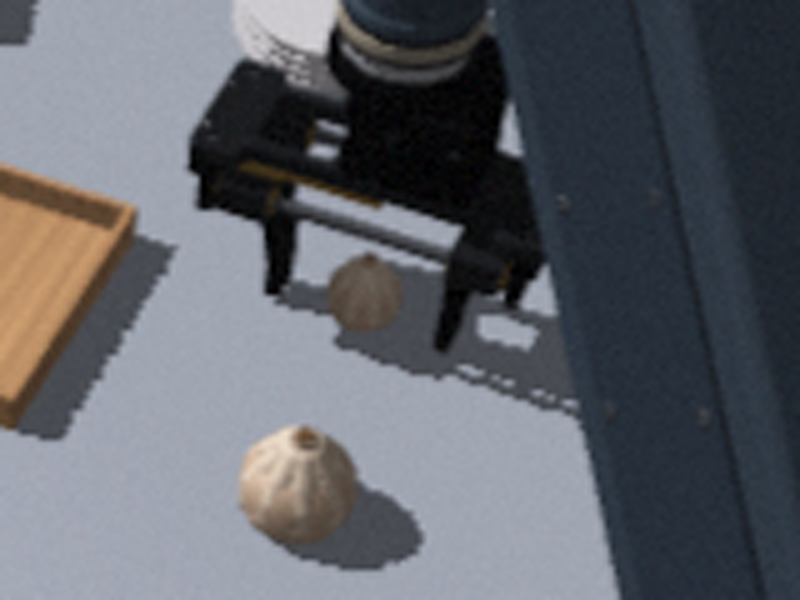

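The tips now meet their shadows at about px (275,292), so they are close to the table. Closing.

Call:
{"method": "carry_out", "body": {
  "grip": [-1, -1, -1, -1, -1, -1, -1, -1, -1, -1, -1],
  "slide": [
    [0, 0, 0],
    [0, 0, 0],
    [0, 0, 0],
    [0, 0, 0],
    [0, 0, 0],
    [0, 0, 0],
    [0, 0, 0],
    [0, 0, 0],
    [0, 0, 0],
    [0, 0, 0],
    [0, 0, 0]
  ],
  "twist": [
    [0, 0, 0],
    [0, 0, 0],
    [0, 0, 0],
    [0, 0, 0],
    [0, 0, 0],
    [0, 0, 0],
    [0, 0, 0],
    [0, 0, 0],
    [0, 0, 0],
    [0, 0, 0],
    [0, 0, 0]
  ]
}}

```text
time_s: 7.35
position: [0.4075, -0.2959, -0.0182]
tcp_rot: [[0.129, 0.992, 0.003], [0.992, -0.129, -0.001], [-0.001, 0.003, -1.0]]
force: [0.0, 0.7, 0.5]
opening: 0.444
```

```bash
python3 g.py 82.5  407 -295 80 616 219 80 616 219 -10
```

```text
t 7.35 pos [ 407.5 -295.9  -18.2] yaw 82.62 open 38.6 F [0.  0.7 0.5] j [-49.  42. 108.   0.  29. -42.]
twist [0.003 0.001 0.002]
[ 407. -295.   80.] slide [  0.7  -0.2 -98.2]
[616. 219.  80.] slide [536.9 140.1   0. ]
[616. 219. -10.] slide [ 0.  0. 90.]
```

Call:
{"method": "carry_out", "body": {
  "grip": [-1, -1, -1, -1, -1, -1, -1, -1, -1, -1],
  "slide": [
    [0, 0, -10],
    [0, 0, -25],
    [0, 0, -30],
    [0, 0, -30],
    [20, 5, 0],
    [38, 10, 0],
    [38, 10, 0],
    [38, 10, 0],
    [38, 10, 0],
    [0, 0, 0]
  ],
  "twist": [
    [0, 0, 0],
    [0, 0, 0],
    [0, 0, 0],
    [0, 0, 0],
    [0, 0, 0],
    [0, 0, 0],
    [0, 0, 0],
    [0, 0, 0],
    [0, 0, 0],
    [0, 0, 0]
  ]
}}

```text
time_s: 8.35
position: [0.4777, -0.1287, 0.0871]
tcp_rot: [[0.134, 0.991, 0.011], [0.991, -0.134, -0.006], [-0.005, 0.011, -1.0]]
force: [-1.2, -1.3, -0.1]
opening: 0.447
```

```bash
python3 g.py 82.5  616 219 80 616 219 -10;python3 snap.py 6 side 200 50 320 240
```

```text
t 8.35 pos [ 477.7 -128.7   87.1] yaw 82.29 open 38.9 F [-1.2 -1.3 -0.1] j [-28.  30. 107.  -0.  42. -20.]
twist [ 0.011  0.005 -0.004]
[616. 219.  80.] slide [363.2  90.3   6.4]
[616. 219. -10.] slide [ 0.  0. 90.]
scale 2.5
```

View pics/side6.png

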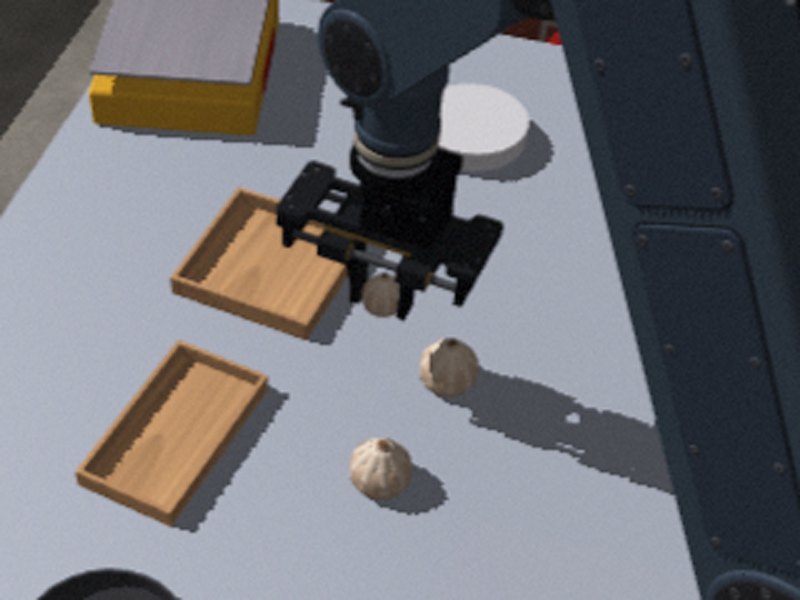

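The small head (px ≈ (380,295)) is held upright between the fingers. Carrying on to the round tray.

Call:
{"method": "carry_out", "body": {
  "grip": [-1, -1, -1, -1, -1, -1, -1, -1, -1, -1, -1],
  "slide": [
    [36, 9, 1],
    [36, 9, 0],
    [36, 9, 1],
    [36, 9, 0],
    [36, 9, 0],
    [36, 9, 1],
    [36, 9, 0],
    [36, 9, 0],
    [36, 9, 0],
    [25, 6, 0],
    [0, 0, 0]
  ],
  "twist": [
    [0.011, 0.005, -0.004],
    [0, 0, 0],
    [0, 0, 0],
    [0, 0, 0],
    [0, 0, 0],
    [0, 0, 0],
    [0, 0, 0],
    [0, 0, 0],
    [0, 0, 0],
    [0, 0, 0],
    [0, 0, 0]
  ]
}}

```text
time_s: 9.5
position: [0.6212, 0.1992, 0.0874]
tcp_rot: [[0.148, 0.989, 0.008], [0.989, -0.148, -0.006], [-0.005, 0.009, -1.0]]
force: [0.4, -0.3, 0.8]
opening: 0.448
```

```bash
python3 g.py 82.5  610 219 80 610 219 -10
```

```text
t 9.5 pos [621.2 199.2  87.4] yaw 81.49 open 39.0 F [ 0.4 -0.3  0.8] j [ 8. 40. 83. -1. 56. 17.]
twist [ 0.009  0.005 -0.018]
[610. 219.  80.] slide [ 17.9 -14.    7.2]
[610. 219. -10.] slide [ 0.  0. 90.]
```

Call:
{"method": "carry_out", "body": {
  "grip": [-1, -1, -1, -1, -1],
  "slide": [
    [18, -14, 7],
    [0, 0, 20],
    [0, 0, 20],
    [0, 0, 15],
    [0, 0, 0]
  ],
  "twist": [
    [0.009, 0.005, -0.018],
    [0, 0, 0],
    [0, 0, 0],
    [0, 0, 0],
    [0, 0, 0]
  ]
}}

```text
time_s: 10.0
position: [0.6111, 0.2109, 0.0249]
tcp_rot: [[0.135, 0.991, -0.0], [0.991, -0.135, -0.003], [-0.003, 0.0, -1.0]]
force: [-0.3, 0.1, -0.4]
opening: 0.444
```

```bash
python3 g.py 82.5   610 219 -11; python3 snap.py 7 side 170 220 160 120
```

```text
t 10.0 pos [611.1 210.9  24.9] yaw 82.25 open 38.6 F [-0.3  0.1 -0.4] j [ 9. 44. 86. -0. 50. 17.]
twist [ 0.     0.003 -0.004]
[610. 219. -11.] slide [ 7.9 -2.2 35.9]
scale 5.0
```

View pics/side7.png

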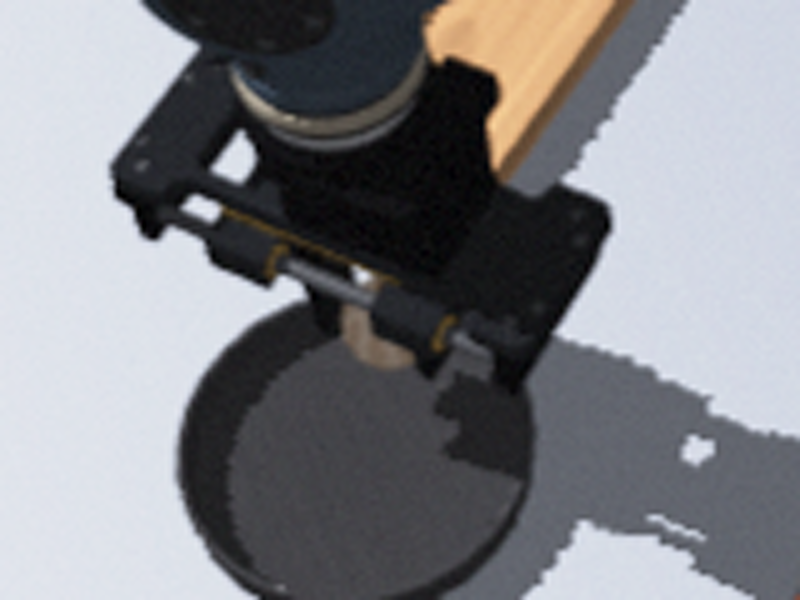

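Call:
{"method": "carry_out", "body": {
  "grip": [-1, -1, -1, -1],
  "slide": [
    [8, -2, 10],
    [3, 0, 10],
    [2, 0, 8],
    [0, 0, 0]
  ],
  "twist": [
    [0, 0.003, -0.004],
    [0, 0, 0],
    [0, 0, 0],
    [0, 0, 0]
  ]
}}

```text
time_s: 10.45
position: [0.614, 0.2241, -0.002]
tcp_rot: [[0.132, 0.991, 0.006], [0.991, -0.132, 0.001], [0.002, 0.006, -1.0]]
force: [-0.1, -0.6, -1.1]
opening: 0.444
```

```bash
python3 g.py 82.5   610 219 -11; python3 snap.py 8 side 170 220 160 120
```

```text
t 10.45 pos [614.  224.1  -2. ] yaw 82.39 open 38.6 F [-0.1 -0.6 -1.1] j [10. 47. 85.  0. 47. 18.]
twist [ 0.006 -0.002 -0.002]
[610. 219. -11.] slide [-5.6 -3.3  9. ]
scale 5.0
```

View pics/side8.png

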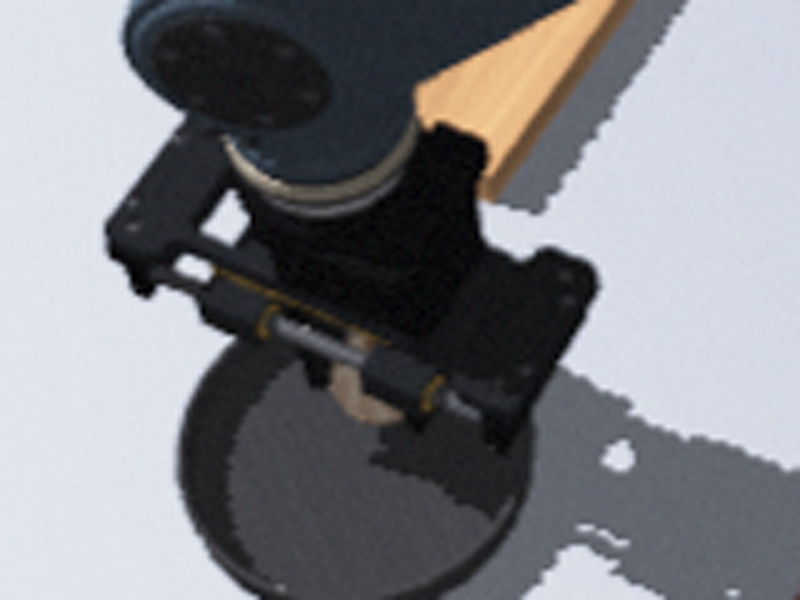

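Call:
{"method": "carry_out", "body": {
  "grip": [-1, -1, -1, -1],
  "slide": [
    [-4, -3, 4],
    [0, 0, 3],
    [0, 0, 2],
    [0, 0, 0]
  ],
  "twist": [
    [0.006, 0, 0],
    [0, 0, 0],
    [0, 0, 0],
    [0, 0, 0]
  ]
}}

```text
time_s: 10.9
position: [0.6111, 0.2205, -0.0105]
tcp_rot: [[0.132, 0.991, 0.002], [0.991, -0.132, 0.002], [0.002, 0.002, -1.0]]
force: [0.8, -0.2, 0.7]
opening: 0.449
```

```bash
python3 g.py 82.5   610 219 -12
```

```text
t 10.9 pos [611.1 220.5 -10.5] yaw 82.42 open 39.0 F [ 0.8 -0.2  0.7] j [10. 48. 86.  0. 46. 17.]
twist [ 0.002 -0.002 -0.001]
[610. 219. -12.] slide [-1.6 -0.9  1.5]
```

Call:
{"method": "carry_out", "body": {
  "grip": [-1, -1, -1],
  "slide": [
    [0, 0, 2],
    [0, 0, 1],
    [0, 0, 0]
  ],
  "twist": [
    [0, 0, 0],
    [0, 0, 0],
    [0, 0, 0]
  ]
}}

```text
time_s: 11.2
position: [0.6115, 0.2205, -0.0132]
tcp_rot: [[0.132, 0.991, 0.003], [0.991, -0.132, 0.002], [0.003, 0.003, -1.0]]
force: [0.4, -0.8, 0.8]
opening: 0.443
```

```bash
python3 g.py 82.5   610 219 -12; python3 snap.py 9 side 170 220 160 120
```

```text
t 11.2 pos [611.5 220.5 -13.2] yaw 82.41 open 38.6 F [ 0.4 -0.8  0.8] j [10. 48. 86.  0. 46. 17.]
twist [ 0.003 -0.003 -0.002]
[610. 219. -12.] slide [-1.7 -1.3 -1.2]
scale 5.0
```

View pics/side9.png

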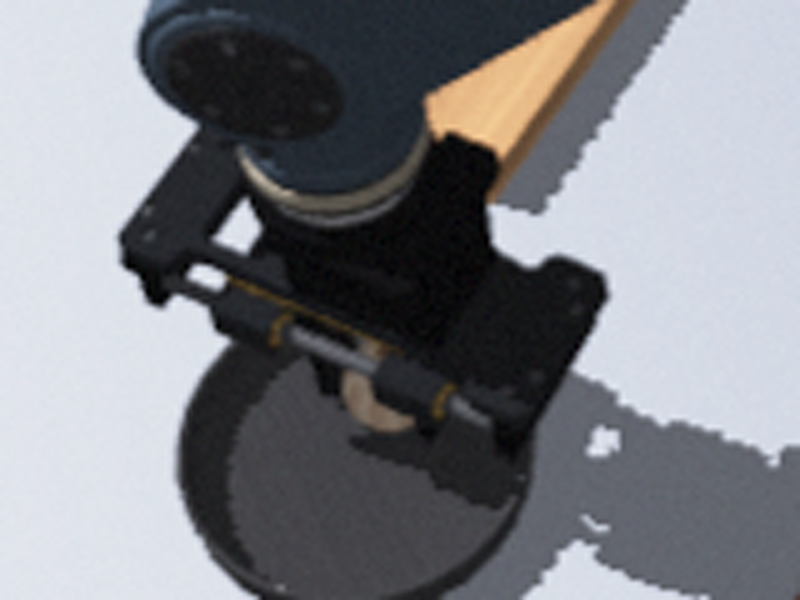

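```bash
python3 - <<'E'
from h import *
c=np.load("side9.npz");W=cloud(c)
for v in range(290,312,2):
    u=246; print(v,[(W[v,u]*1000).round(0) for u in (244,248)])
p=W[330,230];print(p)
E
```

```text
290 [array([616., 220.,  45.]), array([588., 247., 103.])]
292 [array([595., 252.,  99.]), array([586., 253., 106.])]
294 [array([594., 255.,  97.]), array([585., 255., 102.])]
296 [array([592., 260.,  98.]), array([583., 260., 103.])]
298 [array([611., 233.,  35.]), array([583., 262.,  98.])]
300 [array([612., 234.,  28.]), array([584., 262.,  90.])]
302 [array([612., 236.,  22.]), array([602., 236.,  29.])]
304 [array([611., 238.,  18.]), array([603., 236.,  18.])]
306 [array([614., 235.,   3.]), array([606., 233.,   4.])]
308 [array([611., 242.,   8.]), array([604., 238.,   4.])]
310 [array([610., 245.,   5.]), array([601., 243.,   5.])]
[0.61955207 0.29798687 0.00390408]
```

Call:
{"method": "carry_out", "body": {
  "grip": [-1, -1],
  "slide": [
    [0, 0, 2],
    [0, 0, 0]
  ],
  "twist": [
    [0, 0, 0],
    [0, 0, 0]
  ]
}}

```text
time_s: 11.45
position: [0.6119, 0.2207, -0.0125]
tcp_rot: [[0.132, 0.991, 0.004], [0.991, -0.132, 0.002], [0.003, 0.003, -1.0]]
force: [-0.5, 0.3, -0.5]
opening: 0.445
```

Call:
{"method": "carry_out", "body": {
  "grip": [0.2, 0.2, 0.2, 0.2, 0.2, 0.2, 0.2, 0.2, 0.2, 0.2],
  "slide": [
    [0, 0, 0],
    [0, 0, 0],
    [0, 0, 0],
    [0, 0, 0],
    [0, 0, 0],
    [0, 0, -10],
    [0, 0, -20],
    [0, 0, -30],
    [0, 0, -40],
    [0, 0, 0]
  ],
  "twist": [
    [0, 0, 0],
    [0, 0, 0],
    [0, 0, 0],
    [0, 0, 0],
    [0, 0, 0],
    [0, 0, 0],
    [0, 0, 0],
    [0, 0, 0],
    [0, 0, 0],
    [0, 0, 0]
  ]
}}

```text
time_s: 12.45
position: [0.6112, 0.2203, 0.0907]
tcp_rot: [[0.132, 0.991, 0.001], [0.991, -0.132, 0.002], [0.002, 0.001, -1.0]]
force: [1.4, -0.3, -0.2]
opening: 0.599
```

```bash
python3 g.py 82.5  402 155 90 402 155 -18; python3 snap.py 10 side 170 220 160 120
```

```text
t 12.45 pos [611.2 220.3  90.7] yaw 82.42 open 52.1 F [ 1.4 -0.3 -0.2] j [10. 39. 84.  0. 57. 17.]
twist [ 0.001 -0.002 -0.001]
[402. 155.  90.] slide [ -92.3 -198.7    0.3]
[402. 155. -18.] slide [  0.   0. 108.]
scale 5.0
```

View pics/side10.png

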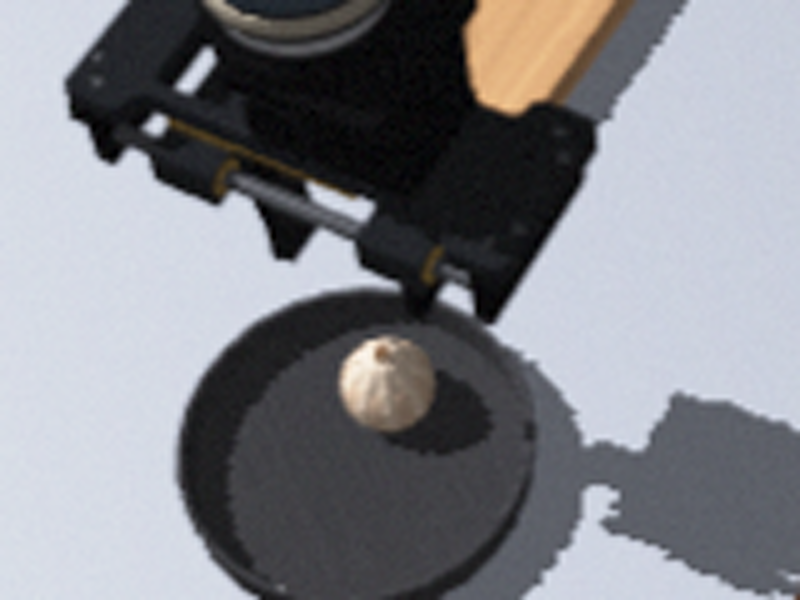

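First small head stands upright in the round tray (px ≈ (387,385)). On to the second.

Call:
{"method": "carry_out", "body": {
  "grip": [1, 1, 1, 1, 1, 1, 1, 1],
  "slide": [
    [-15, -33, 0],
    [-15, -33, 0],
    [-15, -33, 0],
    [-15, -33, 0],
    [-15, -33, 0],
    [-15, -33, 0],
    [-2, 0, 10],
    [0, 0, 0]
  ],
  "twist": [
    [0, 0, 0],
    [0, 0, 0],
    [0, 0, 0],
    [0, 0, 0],
    [0, 0, 0],
    [0, 0, 0],
    [0, 0, 0],
    [0, 0, 0]
  ]
}}

```text
time_s: 13.3
position: [0.3865, 0.1519, 0.0752]
tcp_rot: [[0.131, 0.991, -0.013], [0.991, -0.131, 0.0], [-0.001, -0.013, -1.0]]
force: [0.5, 0.2, 0.6]
opening: 0.998
```

```bash
python3 g.py 82.5  402 155 40 402 155 -18
```

```text
t 13.3 pos [386.5 151.9  75.2] yaw 82.45 open 86.8 F [0.5 0.2 0.6] j [  6.  28. 118.   0.  35.  13.]
twist [-0.013  0.001 -0.001]
[402. 155.  40.] slide [ 5.2 15.4 35. ]
[402. 155. -18.] slide [ 0.  0. 58.]
```

Call:
{"method": "carry_out", "body": {
  "grip": [1, 1, 1, 1],
  "slide": [
    [5, 15, 5],
    [0, 0, 15],
    [0, 0, 15],
    [0, 0, 0]
  ],
  "twist": [
    [-0.013, 0.001, 0],
    [0, 0, 0],
    [0, 0, 0],
    [0, 0, 0]
  ]
}}

```text
time_s: 13.7
position: [0.4103, 0.1563, 0.0385]
tcp_rot: [[0.132, 0.991, 0.01], [0.991, -0.132, 0.001], [0.002, 0.01, -1.0]]
force: [-0.1, 0.0, 0.6]
opening: 0.996
```

```bash
python3 g.py 82.5  402 155 20 402 155 -18
```

```text
t 13.7 pos [410.3 156.3  38.5] yaw 82.42 open 86.7 F [-0.1  0.   0.6] j [  6.  34. 117.  -0.  29.  14.]
twist [ 0.01  -0.002 -0.001]
[402. 155.  20.] slide [-2.4 -8.2 18.4]
[402. 155. -18.] slide [ 0.  0. 38.]
```

Call:
{"method": "carry_out", "body": {
  "grip": [1, 1, 1, 1, 1],
  "slide": [
    [-2, -8, 10],
    [0, -2, 12],
    [0, -2, 12],
    [0, -1, 10],
    [0, 0, 0]
  ],
  "twist": [
    [0.01, -0.002, 0],
    [0, 0, 0],
    [0, 0, 0],
    [0, 0, 0],
    [0, 0, 0]
  ]
}}

```text
time_s: 14.2
position: [0.4019, 0.1571, -0.0079]
tcp_rot: [[0.131, 0.991, 0.005], [0.991, -0.131, 0.0], [0.001, 0.005, -1.0]]
force: [0.4, -1.0, 1.0]
opening: 1.004
```

```bash
python3 g.py 82.5  402 155 -18
```

```text
t 14.2 pos [401.9 157.1  -7.9] yaw 82.46 open 87.3 F [ 0.4 -1.   1. ] j [  6.  40. 118.  -0.  22.  14.]
twist [ 0.005 -0.001 -0.001]
[402. 155. -18.] slide [-2.1  0.4 10.1]
```

Call:
{"method": "carry_out", "body": {
  "grip": [1, 1, 1],
  "slide": [
    [-2, 0, 6],
    [0, 0, 3],
    [0, 0, 0]
  ],
  "twist": [
    [0.005, 0, 0],
    [0, 0, 0],
    [0, 0, 0]
  ]
}}

```text
time_s: 14.5
position: [0.4027, 0.1552, -0.0171]
tcp_rot: [[0.131, 0.991, 0.001], [0.991, -0.131, 0.001], [0.001, 0.001, -1.0]]
force: [0.8, -0.3, -0.3]
opening: 0.998
```

```bash
python3 g.py 82.5  402 155 -18; python3 snap.py 11 side 280 240 160 120
```

```text
t 14.5 pos [402.7 155.2 -17.1] yaw 82.47 open 86.9 F [ 0.8 -0.3 -0.3] j [  6.  41. 118.   0.  21.  13.]
twist [ 0.001 -0.001 -0.001]
[402. 155. -18.] slide [-0.3 -0.7  0.9]
scale 5.0
```

View pics/side11.png

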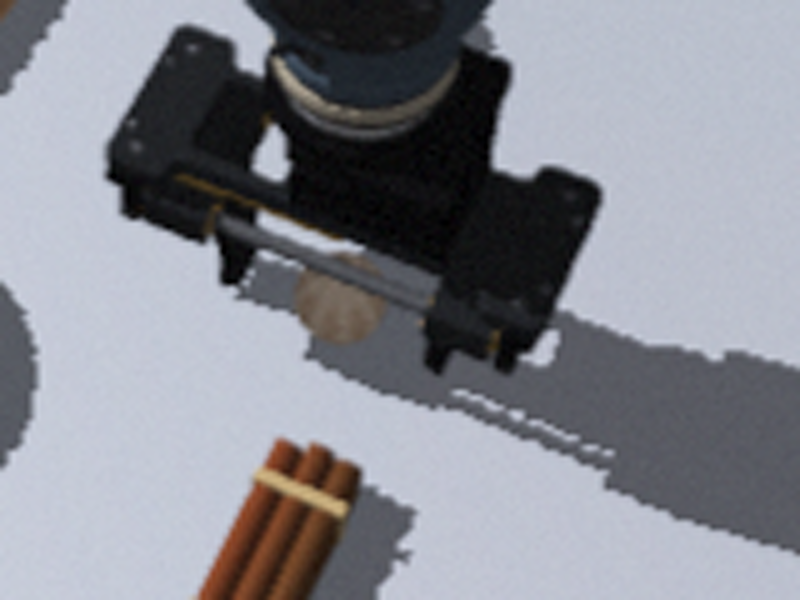

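The head (px ≈ (340,300)) sits centred between the fingertips, which are low by the table. Closing and lifting a little.

Call:
{"method": "carry_out", "body": {
  "grip": [-1, -1, -1, -1, -1, -1, -1, -1, -1, -1],
  "slide": [
    [0, 0, 0],
    [0, 0, 0],
    [0, 0, 0],
    [0, 0, 0],
    [0, 0, 0],
    [0, 0, 0],
    [0, 0, 0],
    [0, 0, 0],
    [0, 0, 0],
    [0, 0, 0]
  ],
  "twist": [
    [0, 0, 0],
    [0, 0, 0],
    [0, 0, 0],
    [0, 0, 0],
    [0, 0, 0],
    [0, 0, 0],
    [0, 0, 0],
    [0, 0, 0],
    [0, 0, 0],
    [0, 0, 0]
  ]
}}

```text
time_s: 15.55
position: [0.4036, 0.1553, -0.0159]
tcp_rot: [[0.131, 0.991, 0.004], [0.991, -0.131, 0.002], [0.002, 0.004, -1.0]]
force: [0.6, -0.2, 0.3]
opening: 0.442
```

```bash
python3 g.py 82.5  402 155 70 616 278 70 616 278 -13
```

```text
t 15.55 pos [403.6 155.3 -15.9] yaw 82.47 open 38.5 F [ 0.6 -0.2  0.3] j [  6.  41. 118.   0.  21.  13.]
twist [ 0.004 -0.002 -0.   ]
[402. 155.  70.] slide [ -0.4  -1.3 -85.9]
[616. 278.  70.] slide [149.9 196.1   0. ]
[616. 278. -13.] slide [ 0.  0. 83.]
```

Call:
{"method": "carry_out", "body": {
  "grip": [-1, -1, -1, -1, -1, -1, -1, -1, -1, -1, -1, -1],
  "slide": [
    [0, 0, -10],
    [0, 0, -25],
    [0, 0, -30],
    [0, 0, -22],
    [10, 14, 0],
    [21, 28, 0],
    [23, 30, 0],
    [23, 30, 0],
    [23, 30, 0],
    [23, 30, 0],
    [20, 26, 0],
    [0, 0, 0]
  ],
  "twist": [
    [0, 0, 0],
    [0, 0, 0],
    [0, 0, 0],
    [0, 0, 0],
    [0, 0, 0],
    [0, 0, 0],
    [0, 0, 0],
    [0, 0, 0],
    [0, 0, 0],
    [0, 0, 0],
    [0, 0, 0],
    [0, 0, 0]
  ]
}}

```text
time_s: 16.75
position: [0.6093, 0.2761, 0.0815]
tcp_rot: [[0.132, 0.991, -0.001], [0.991, -0.132, 0.002], [0.002, -0.001, -1.0]]
force: [-0.5, -0.7, 0.7]
opening: 0.443
```

```bash
python3 g.py 82.5 616 278 50 616 278 -12
```

```text
t 16.75 pos [609.3 276.1  81.5] yaw 82.41 open 38.5 F [-0.5 -0.7  0.7] j [15. 41. 81.  0. 58. 22.]
twist [-0.001 -0.002 -0.001]
[616. 278.  50.] slide [ 2.8  6.4 31.5]
[616. 278. -12.] slide [ 0.  0. 62.]
```

Call:
{"method": "carry_out", "body": {
  "grip": [-1, -1, -1, -1, -1, -1],
  "slide": [
    [3, 6, 10],
    [0, 0, 20],
    [0, 0, 20],
    [0, 0, 15],
    [0, 0, 8],
    [0, 0, 0]
  ],
  "twist": [
    [0, 0, 0],
    [0, 0, 0],
    [0, 0, 0],
    [0, 0, 0],
    [0, 0, 0],
    [0, 0, 0]
  ]
}}

```text
time_s: 17.35
position: [0.6106, 0.2763, 0.0048]
tcp_rot: [[0.132, 0.991, -0.008], [0.991, -0.132, -0.0], [-0.001, -0.008, -1.0]]
force: [1.4, 0.1, -1.1]
opening: 0.448
```

```bash
python3 g.py 82.5 616 278 -12; python3 snap.py 12 side 170 240 160 120
```

```text
t 17.35 pos [610.6 276.3   4.8] yaw 82.4 open 38.9 F [ 1.4  0.1 -1.1] j [15. 48. 82.  0. 51. 22.]
twist [-0.008  0.001 -0.002]
[616. 278. -12.] slide [ 2.4  5.2 16.8]
scale 5.0
```

View pics/side12.png

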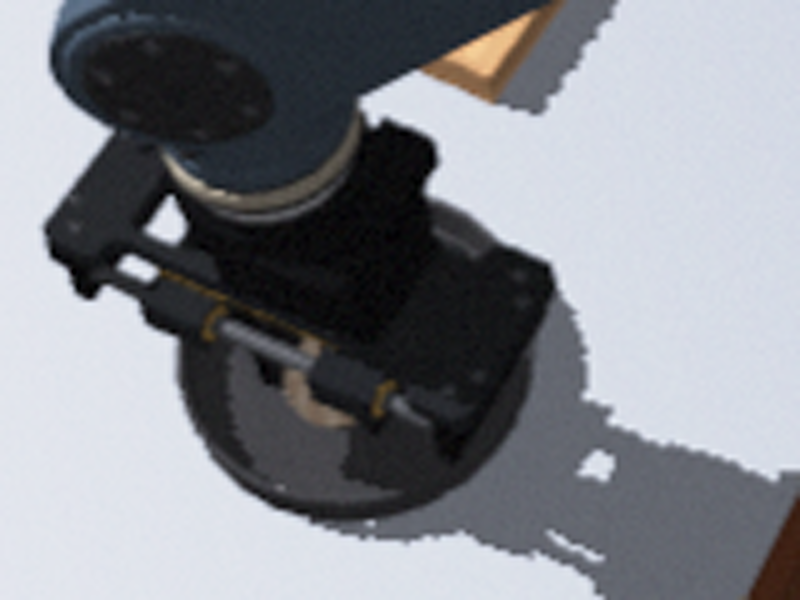

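Call:
{"method": "carry_out", "body": {
  "grip": [-1, -1, -1, -1, -1],
  "slide": [
    [2, 5, 6],
    [0, 0, 5],
    [0, 0, 4],
    [0, 0, 2],
    [0, 0, 0]
  ],
  "twist": [
    [-0.008, 0, 0],
    [0, 0, 0],
    [0, 0, 0],
    [0, 0, 0],
    [0, 0, 0]
  ]
}}

```text
time_s: 17.9
position: [0.6188, 0.2784, -0.0103]
tcp_rot: [[0.132, 0.991, 0.007], [0.991, -0.132, -0.0], [0.001, 0.007, -1.0]]
force: [0.2, 0.0, 0.0]
opening: 0.441
```

```bash
python3 g.py 82.5 616 278 -12
```

```text
t 17.9 pos [618.8 278.4 -10.3] yaw 82.4 open 38.4 F [0.2 0.  0. ] j [15. 49. 82. -0. 49. 23.]
twist [ 0.007 -0.001 -0.002]
[616. 278. -12.] slide [-0.8 -2.7  1.7]
```

Call:
{"method": "carry_out", "body": {
  "grip": [-1, -1, 0.2, 0.2, 0.2, 0.2, 0.2, 0.2, 0.2, 0.2, 0.2],
  "slide": [
    [0, -1, 2],
    [0, 0, 0],
    [0, 0, 0],
    [0, 0, 0],
    [0, 0, 0],
    [0, 0, 0],
    [0, 0, -10],
    [0, 0, -20],
    [0, 0, -30],
    [0, 0, -40],
    [0, 0, 0]
  ],
  "twist": [
    [0.007, 0, 0],
    [0, 0, 0],
    [0, 0, 0],
    [0, 0, 0],
    [0, 0, 0],
    [0, 0, 0],
    [0, 0, 0],
    [0, 0, 0],
    [0, 0, 0],
    [0, 0, 0],
    [0, 0, 0]
  ]
}}

```text
time_s: 19.0
position: [0.6184, 0.2786, 0.0939]
tcp_rot: [[0.132, 0.991, -0.0], [0.991, -0.132, 0.001], [0.001, -0.0, -1.0]]
force: [0.7, 1.3, 0.7]
opening: 0.6
```

```bash
python3 g.py 82.3  396 285 90 396 285 -18; python3 snap.py 13 side 170 220 160 120
```

```text
t 19.0 pos [618.4 278.6  93.9] yaw 82.42 open 52.2 F [0.7 1.3 0.7] j [15. 41. 79.  0. 60. 22.]
twist [-0.    -0.001  0.002]
[396. 285.  90.] slide [ -23.  -221.3    3.9]
[396. 285. -18.] slide [  0.   0. 108.]
scale 5.0
```

View pics/side13.png

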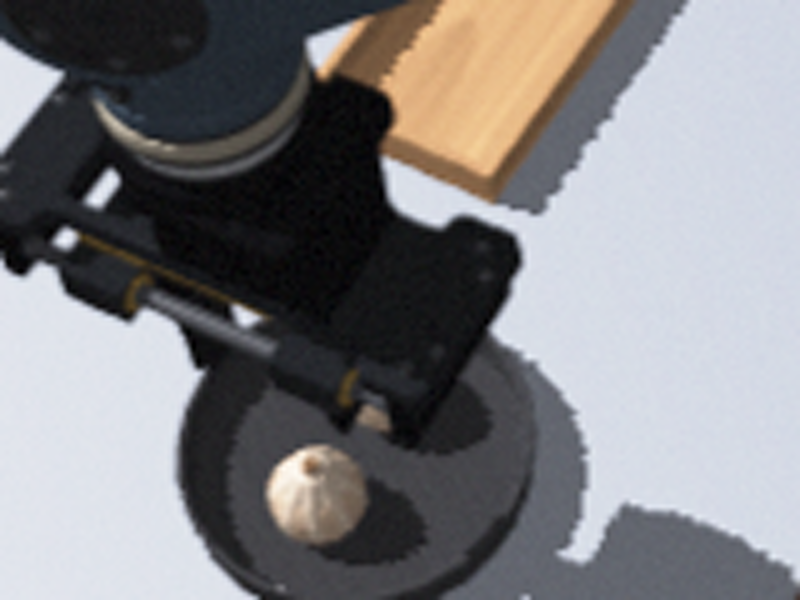

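Second small head is upright too (px ≈ (318,495)), with the first partly hidden behind the gripper. Next, the cinnamon.

Call:
{"method": "carry_out", "body": {
  "grip": [1, 1, 1, 1, 1, 1, 1, 1, 1],
  "slide": [
    [-3, -31, 0],
    [-3, -31, 0],
    [-3, -31, 0],
    [-3, -31, 0],
    [-3, -31, 0],
    [-3, -31, 0],
    [-3, -31, 0],
    [-2, -4, 10],
    [0, 0, 0]
  ],
  "twist": [
    [0, 0, 0],
    [0, 0, 0],
    [0, 0, 0],
    [0, 0, 0],
    [0, 0, 0],
    [0, 0, 0],
    [0, 0, 0],
    [0, 0, 0],
    [0, 0, 0]
  ]
}}

```text
time_s: 19.95
position: [0.3789, 0.2806, 0.0773]
tcp_rot: [[0.133, 0.991, -0.017], [0.991, -0.133, -0.006], [-0.008, -0.016, -1.0]]
force: [1.0, -0.3, 0.2]
opening: 1.001
```

```bash
python3 g.py 82.3  396 285 40 396 285 -18
```

```text
t 19.95 pos [378.9 280.6  77.3] yaw 82.34 open 87.1 F [ 1.  -0.3  0.2] j [ 23.  31. 109.   0.  41.  30.]
twist [-0.016  0.008  0.001]
[396. 285.  40.] slide [ 6.9 17.  36.9]
[396. 285. -18.] slide [ 0.  0. 58.]
```

Call:
{"method": "carry_out", "body": {
  "grip": [1, 1, 1, 1],
  "slide": [
    [6, 15, 5],
    [0, 0, 15],
    [0, 0, 15],
    [0, 0, 0]
  ],
  "twist": [
    [-0.016, 0.008, 0.001],
    [0, 0, 0],
    [0, 0, 0],
    [0, 0, 0]
  ]
}}

```text
time_s: 20.35
position: [0.4024, 0.2864, 0.0405]
tcp_rot: [[0.136, 0.991, 0.009], [0.991, -0.136, 0.003], [0.004, 0.008, -1.0]]
force: [0.1, -0.1, -0.4]
opening: 0.999
```

```bash
python3 g.py 82.3  396 285 40 396 285 -18
```

```text
t 20.35 pos [402.4 286.4  40.5] yaw 82.19 open 86.9 F [ 0.1 -0.1 -0.4] j [ 22.  35. 109.  -0.  35.  30.]
twist [ 0.008 -0.004 -0.002]
[396. 285.  40.] slide [-2.3 -6.2  0.5]
[396. 285. -18.] slide [ 0.  0. 58.]
```

Call:
{"method": "carry_out", "body": {
  "grip": [1, 1, 1, 1, 1, 1],
  "slide": [
    [-2, -6, 10],
    [0, -2, 13],
    [0, -2, 13],
    [0, -1, 10],
    [0, 0, 6],
    [0, 0, 0]
  ],
  "twist": [
    [0.008, -0.004, 0],
    [0, 0, 0],
    [0, 0, 0],
    [0, 0, 0],
    [0, 0, 0],
    [0, 0, 0]
  ]
}}

```text
time_s: 20.95
position: [0.3971, 0.2872, -0.0141]
tcp_rot: [[0.138, 0.99, 0.006], [0.99, -0.138, 0.003], [0.004, 0.006, -1.0]]
force: [0.4, -0.3, -0.0]
opening: 1.0
```

```bash
python3 g.py 82.3  396 285 -18;python3 snap.py 14 side 260 280 160 120
```

```text
t 20.95 pos [397.1 287.2 -14.1] yaw 82.05 open 87.0 F [ 0.4 -0.3 -0. ] j [ 23.  42. 110.   0.  28.  31.]
twist [ 0.006 -0.004 -0.004]
[396. 285. -18.] slide [-2.3 -0.8  3.9]
scale 5.0
```

View pics/side14.png

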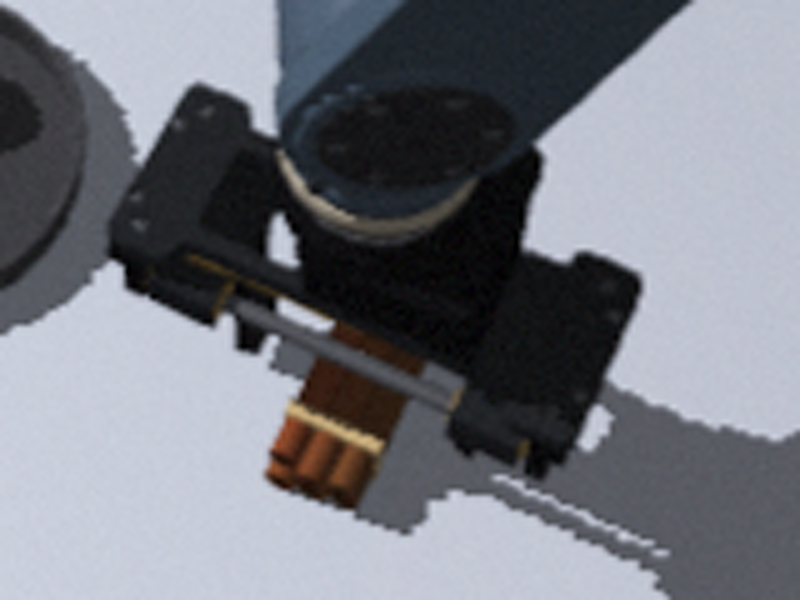

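Call:
{"method": "carry_out", "body": {
  "grip": [1, -1, -1, -1, -1, -1, -1, -1, -1, -1, -1],
  "slide": [
    [-2, -1, 4],
    [0, 0, 0],
    [0, 0, 0],
    [0, 0, 0],
    [0, 0, 0],
    [0, 0, 0],
    [0, 0, 0],
    [0, 0, 0],
    [0, 0, 0],
    [0, 0, 0],
    [0, 0, 0]
  ],
  "twist": [
    [0.006, -0.004, -0.004],
    [0, 0, 0],
    [0, 0, 0],
    [0, 0, 0],
    [0, 0, 0],
    [0, 0, 0],
    [0, 0, 0],
    [0, 0, 0],
    [0, 0, 0],
    [0, 0, 0],
    [0, 0, 0]
  ]
}}

```text
time_s: 22.1
position: [0.3975, 0.2859, -0.0162]
tcp_rot: [[0.134, 0.991, 0.004], [0.991, -0.134, 0.001], [0.002, 0.003, -1.0]]
force: [0.3, 0.4, 0.8]
opening: 0.456
```

```bash
python3 g.py 80.6  396 285 80 643 3 80 643 3 -13
```

```text
t 22.1 pos [397.5 285.9 -16.2] yaw 82.3 open 39.7 F [0.3 0.4 0.8] j [ 23.  42. 110.  -0.  28.  30.]
twist [ 0.003 -0.002  0.03 ]
[396. 285.  80.] slide [ -0.9  -1.  -96.2]
[643.   3.  80.] slide [-237.9  289.7    0. ]
[643.   3. -13.] slide [ 0.  0. 93.]
```

Call:
{"method": "carry_out", "body": {
  "grip": [-1, -1, -1, -1, -1, -1, -1, -1, -1, -1, -1, -1],
  "slide": [
    [0, 0, -10],
    [0, 0, -25],
    [0, 0, -30],
    [0, 0, -28],
    [-10, 12, 0],
    [-21, 26, 0],
    [-26, 31, 0],
    [-26, 31, 0],
    [-26, 31, 0],
    [-26, 31, 0],
    [-26, 31, 0],
    [0, 0, 0]
  ],
  "twist": [
    [0, 0, 0],
    [0, 0, 0],
    [0, 0, 0],
    [0, 0, 0],
    [0, 0, 0],
    [0, 0, 0],
    [0, 0, 0],
    [0, 0, 0],
    [0, 0, 0],
    [0, 0, 0],
    [0, 0, 0.015],
    [0, 0, 0.015]
  ]
}}

```text
time_s: 23.3
position: [0.5715, 0.0939, 0.0877]
tcp_rot: [[0.159, 0.987, 0.007], [0.987, -0.159, -0.0], [0.001, 0.007, -1.0]]
force: [-0.4, 1.2, -0.5]
opening: 0.456
```

```bash
python3 g.py 80.6 643 3 60 643 3 -13;  python3 snap.py 15 side 160 120 320 240
```

```text
t 23.3 pos [571.5  93.9  87.7] yaw 80.83 open 39.7 F [-0.4  1.2 -0.5] j [-2. 35. 95. -0. 50.  7.]
twist [ 0.007 -0.001  0.004]
[643.   3.  60.] slide [-78.4  84.9  28.3]
[643.   3. -13.] slide [ 0.  0. 73.]
scale 2.5
```

View pics/side15.png

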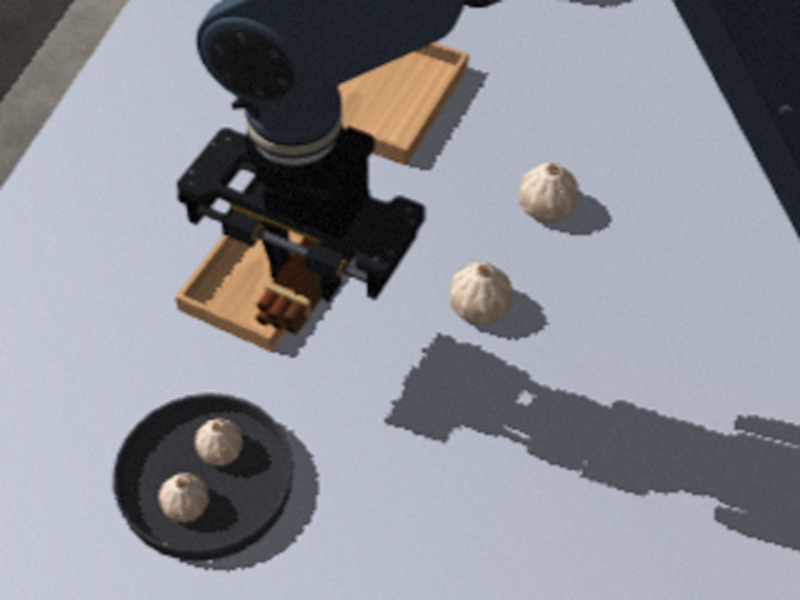

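Both small heads stand in the round tray (px (218,442) and (183,497)). The bundle is held level at px (285,290). Continuing to above the long tray.

Call:
{"method": "carry_out", "body": {
  "grip": [-1, -1, -1, -1, -1],
  "slide": [
    [-26, 28, 5],
    [-26, 28, 5],
    [-26, 28, 5],
    [0, 0, 12],
    [0, 0, 0]
  ],
  "twist": [
    [0.007, 0, 0.004],
    [0, 0, 0],
    [0, 0, 0],
    [0, 0, 0],
    [0, 0, 0]
  ]
}}

```text
time_s: 23.85
position: [0.6322, 0.0085, 0.0594]
tcp_rot: [[0.158, 0.987, -0.015], [0.987, -0.158, 0.005], [0.003, -0.016, -1.0]]
force: [-1.2, 0.1, -1.1]
opening: 0.459
```

```bash
python3 g.py 80.6 643 3 40 643 3 -12
```

```text
t 23.85 pos [632.2   8.5  59.4] yaw 80.93 open 39.9 F [-1.2  0.1 -1.1] j [-9. 41. 86.  0. 53. -0.]
twist [-0.016 -0.003  0.006]
[643.   3.  40.] slide [-3.7 11.8 19.2]
[643.   3. -12.] slide [ 0.  0. 52.]
```

Call:
{"method": "carry_out", "body": {
  "grip": [-1, -1, -1, -1],
  "slide": [
    [-4, 11, 8],
    [0, 0, 12],
    [0, 0, 10],
    [0, 0, 0]
  ],
  "twist": [
    [-0.016, -0.003, 0.006],
    [0, 0, 0],
    [0, 0, 0],
    [0, 0, 0]
  ]
}}

```text
time_s: 24.25
position: [0.6395, 0.007, 0.0274]
tcp_rot: [[0.159, 0.987, -0.002], [0.987, -0.159, 0.0], [-0.0, -0.002, -1.0]]
force: [-0.6, 0.1, -1.0]
opening: 0.461
```

```bash
python3 g.py 80.6 643 3 -12;  python3 snap.py 16 side 200 140 160 120
```

```text
t 24.25 pos [639.5   7.   27.4] yaw 80.83 open 40.1 F [-0.6  0.1 -1. ] j [-9. 44. 87. -0. 50. -0.]
twist [-0.002  0.     0.004]
[643.   3. -12.] slide [-3.4  4.2 39.4]
scale 5.0
```

View pics/side16.png

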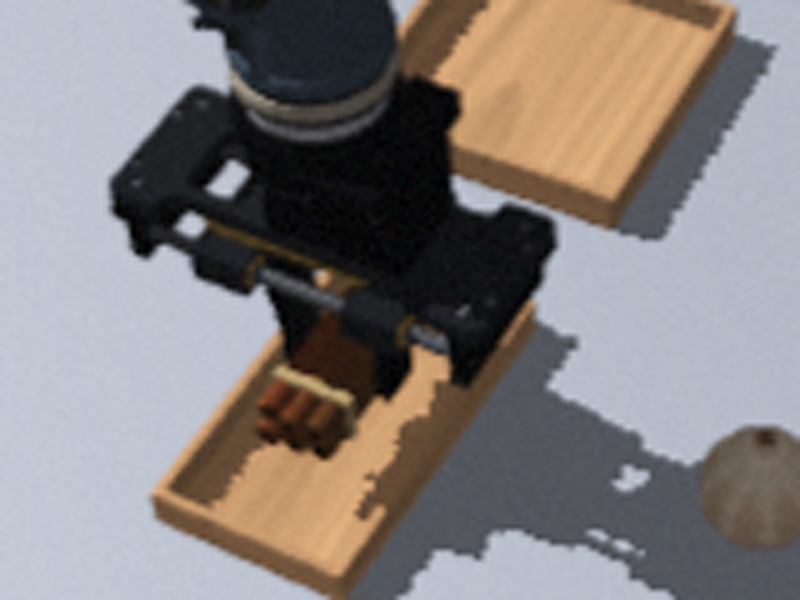

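Call:
{"method": "carry_out", "body": {
  "grip": [-1, -1, -1, -1, -1],
  "slide": [
    [-3, 4, 8],
    [0, 0, 8],
    [0, 0, 8],
    [0, 0, 6],
    [0, 0, 0]
  ],
  "twist": [
    [0, 0, 0.004],
    [0, 0, 0],
    [0, 0, 0],
    [0, 0, 0],
    [0, 0, 0]
  ]
}}

```text
time_s: 24.8
position: [0.6438, 0.0036, -0.0042]
tcp_rot: [[0.163, 0.987, -0.001], [0.987, -0.163, 0.0], [0.0, -0.001, -1.0]]
force: [0.9, 1.0, -0.3]
opening: 0.458
```

```bash
python3 g.py 80.6 643 3 -12;  python3 snap.py 17 side 200 140 160 120
```

```text
t 24.8 pos [643.8   3.6  -4.2] yaw 80.62 open 39.9 F [ 0.9  1.  -0.3] j [-10.  47.  87.   0.  47.  -0.]
twist [-0.001 -0.     0.   ]
[643.   3. -12.] slide [-0.7 -0.7  7.8]
scale 5.0
```

View pics/side17.png

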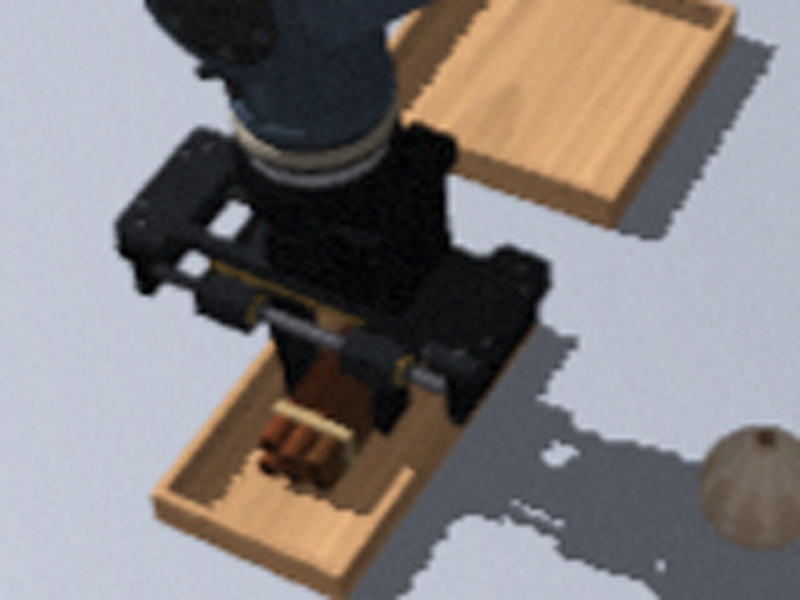

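Call:
{"method": "carry_out", "body": {
  "grip": [-1, -1, -1, -1],
  "slide": [
    [0, 0, 3],
    [0, 0, 3],
    [0, 0, 2],
    [0, 0, 0]
  ],
  "twist": [
    [0, 0, 0],
    [0, 0, 0],
    [0, 0, 0],
    [0, 0, 0]
  ]
}}

```text
time_s: 25.25
position: [0.6451, 0.0033, -0.0109]
tcp_rot: [[0.163, 0.987, 0.002], [0.987, -0.163, -0.0], [0.0, 0.002, -1.0]]
force: [-1.6, 0.2, -0.8]
opening: 0.457
```

```bash
python3 g.py 80.6 643 3 -12;  python3 snap.py 18 side 200 140 160 120
```

```text
t 25.25 pos [645.1   3.3 -10.9] yaw 80.61 open 39.8 F [-1.6  0.2 -0.8] j [-10.  47.  87.   0.  46.  -0.]
twist [ 0.002 -0.     0.   ]
[643.   3. -12.] slide [-0.6 -2.   1.1]
scale 5.0
```

View pics/side18.png

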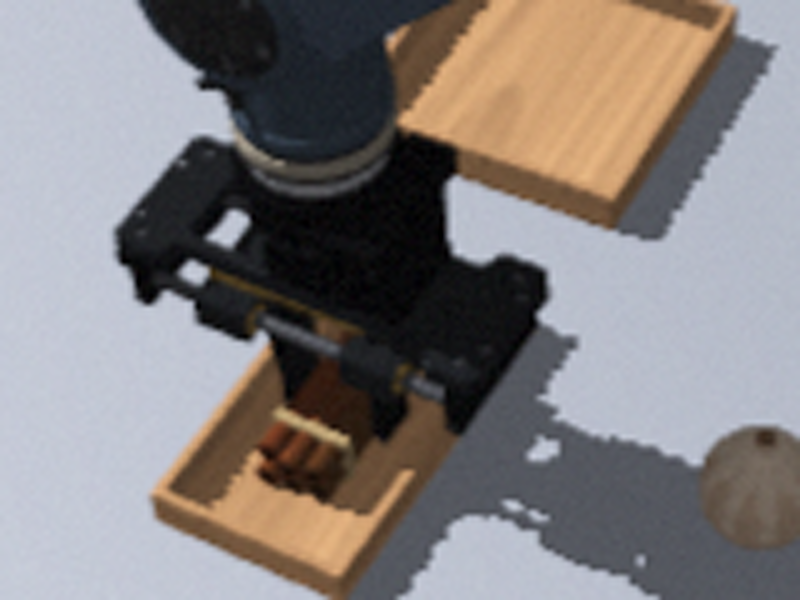

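Bundle at floor level, centred (px (315,450)). One more small nudge down, then a partial release and lift.

Call:
{"method": "carry_out", "body": {
  "grip": [-1, 0.12, 0.12, 0.12, 0.12, 0.12, 0.12, 0.12, 0.12, 0.12, 0.12],
  "slide": [
    [0, -1, 1],
    [0, 0, 0],
    [0, 0, 0],
    [0, 0, 0],
    [0, 0, 0],
    [0, 0, 0],
    [0, 0, -10],
    [0, 0, -20],
    [0, 0, -30],
    [0, 0, -40],
    [0, 0, 0]
  ],
  "twist": [
    [0, 0, 0],
    [0, 0, 0],
    [0, 0, 0],
    [0, 0, 0],
    [0, 0, 0],
    [0, 0, 0],
    [0, 0, 0],
    [0, 0, 0],
    [0, 0, 0],
    [0, 0, 0],
    [0, 0, 0]
  ]
}}

```text
time_s: 26.4
position: [0.6438, 0.0036, 0.0926]
tcp_rot: [[0.163, 0.987, 0.001], [0.987, -0.163, -0.0], [0.0, 0.001, -1.0]]
force: [1.3, -0.3, 0.2]
opening: 0.56
```

```bash
python3 g.py 82.5 438 -5 90 438 -5 -14;  python3 snap.py 19 side 200 140 160 120
```

```text
t 26.4 pos [643.8   3.6  92.6] yaw 80.61 open 48.7 F [ 1.3 -0.3  0.2] j [-10.  39.  84.   0.  57.  -0.]
twist [ 0.001 -0.    -0.033]
[438.  -5.  90.] slide [ -42.  -201.7    2.4]
[438.  -5. -14.] slide [  0.   0. 104.]
scale 5.0
```

View pics/side19.png

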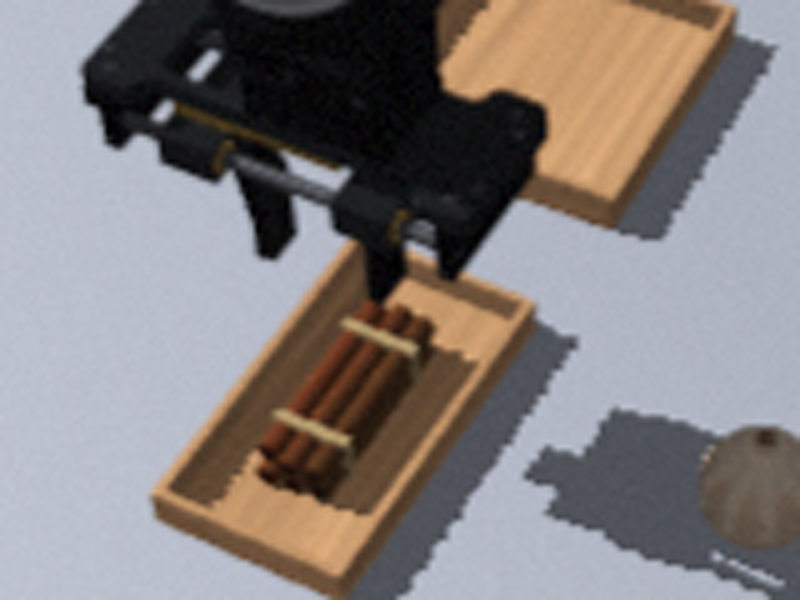

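Cinnamon lies lengthwise in its tray. Now the left large head.

Call:
{"method": "carry_out", "body": {
  "grip": [1, 1, 1, 1, 1, 1, 1, 1],
  "slide": [
    [-7, -32, 0],
    [-7, -32, 0],
    [-7, -32, 0],
    [-7, -32, 0],
    [-7, -32, 0],
    [-6, -30, 0],
    [0, 0, 0],
    [0, 0, 0]
  ],
  "twist": [
    [0, 0, 0],
    [0, 0, 0],
    [0, 0, 0],
    [0, 0, 0],
    [0, 0, 0],
    [0, 0, 0],
    [0, 0, 0],
    [0, 0, 0]
  ]
}}

```text
time_s: 27.25
position: [0.4352, -0.0042, 0.0872]
tcp_rot: [[0.163, 0.987, -0.012], [0.987, -0.163, 0.003], [0.001, -0.013, -1.0]]
force: [0.6, 0.5, 0.1]
opening: 0.993
```

```bash
python3 g.py 82.5  438 -5 50 438 -5 -14
```

```text
t 27.25 pos [435.2  -4.2  87.2] yaw 80.64 open 86.4 F [0.6 0.5 0.1] j [-15.  28. 114.  -0.  39.  -6.]
twist [-0.013 -0.001 -0.033]
[438.  -5.  50.] slide [-0.4  3.4 37.2]
[438.  -5. -14.] slide [ 0.  0. 64.]
```

Call:
{"method": "carry_out", "body": {
  "grip": [1, 1, 1, 1],
  "slide": [
    [0, 2, 10],
    [0, 0, 14],
    [0, 0, 12],
    [0, 0, 0]
  ],
  "twist": [
    [-0.013, 0, -0.033],
    [0, 0, 0],
    [0, 0, 0],
    [0, 0, 0]
  ]
}}

```text
time_s: 27.65
position: [0.4426, -0.0054, 0.0498]
tcp_rot: [[0.128, 0.992, 0.007], [0.992, -0.128, -0.0], [0.001, 0.007, -1.0]]
force: [0.5, -0.8, 0.5]
opening: 1.001
```

```bash
python3 g.py 82.5  438 -5 50 438 -5 -14;  python3 snap.py 20 side 270 140 160 120
```

```text
t 27.65 pos [442.6  -5.4  49.8] yaw 82.63 open 87.1 F [ 0.5 -0.8  0.5] j [-15.  32. 116.   0.  32.  -8.]
twist [ 0.007 -0.001  0.002]
[438.  -5.  50.] slide [-0.2 -4.6 -0.2]
[438.  -5. -14.] slide [ 0.  0. 64.]
scale 5.0
```

View pics/side20.png

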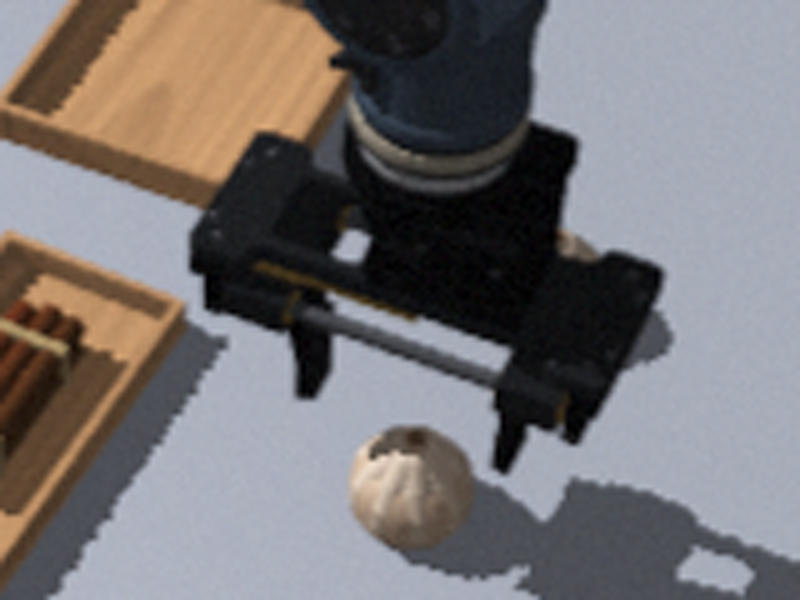

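The fingers straddle the head evenly (tips px (310,395) and (505,468), head (412,488)). Descending in small corrected rows.

Call:
{"method": "carry_out", "body": {
  "grip": [1, 1, 1, 1, 1],
  "slide": [
    [0, -4, 6],
    [0, -1, 10],
    [0, -1, 10],
    [0, -1, 8],
    [0, 0, 0]
  ],
  "twist": [
    [0.007, 0, 0.002],
    [0, 0, 0],
    [0, 0, 0],
    [0, 0, 0],
    [0, 0, 0]
  ]
}}

```text
time_s: 28.2
position: [0.4387, -0.005, 0.0147]
tcp_rot: [[0.13, 0.992, 0.005], [0.992, -0.13, -0.001], [-0.0, 0.005, -1.0]]
force: [0.4, -0.6, 0.1]
opening: 0.998
```

```bash
python3 g.py 82.5  438 -5 -14
```

```text
t 28.2 pos [438.7  -5.   14.7] yaw 82.53 open 86.8 F [ 0.4 -0.6  0.1] j [-15.  37. 117.   0.  26.  -8.]
twist [0.005 0.    0.001]
[438.  -5. -14.] slide [-0.1 -0.9 28.7]
```

Call:
{"method": "carry_out", "body": {
  "grip": [1, 1, 1, 1, 1],
  "slide": [
    [0, -1, 8],
    [0, -1, 8],
    [0, -1, 8],
    [0, 0, 4],
    [0, 0, 0]
  ],
  "twist": [
    [0.005, 0, 0],
    [0, 0, 0],
    [0, 0, 0],
    [0, 0, 0],
    [0, 0, 0]
  ]
}}

```text
time_s: 28.7
position: [0.436, -0.0047, -0.0157]
tcp_rot: [[0.13, 0.992, 0.0], [0.992, -0.13, -0.0], [-0.0, 0.0, -1.0]]
force: [1.4, 0.7, 0.3]
opening: 0.997
```

```bash
python3 g.py 82.5  438 -5 -14;  python3 snap.py 21 side 270 140 160 120
```

```text
t 28.7 pos [436.   -4.7 -15.7] yaw 82.53 open 86.7 F [1.4 0.7 0.3] j [-15.  41. 118.  -0.  22.  -8.]
twist [0. 0. 0.]
[438.  -5. -14.] slide [ 0.   2.  -1.7]
scale 5.0
```

View pics/side21.png

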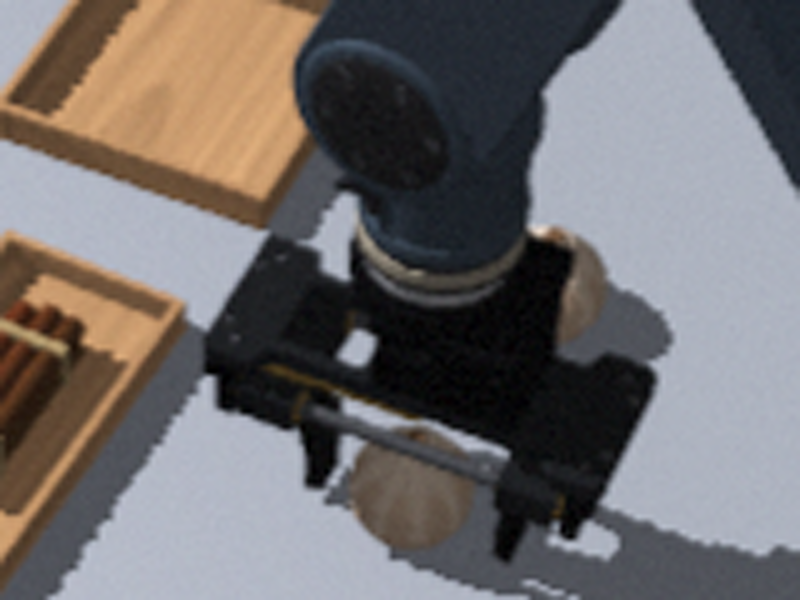

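Centred on the head and not touching it. Close.

Call:
{"method": "carry_out", "body": {
  "grip": [-1, -1, -1, -1, -1, -1, -1, -1],
  "slide": [
    [0, 2, -1],
    [0, 0, 0],
    [0, 0, 0],
    [0, 0, 0],
    [0, 0, 0],
    [0, 0, 0],
    [0, 0, 0],
    [0, 0, 0]
  ],
  "twist": [
    [0, 0, 0],
    [0, 0, 0],
    [0, 0, 0],
    [0, 0, 0],
    [0, 0, 0],
    [0, 0, 0],
    [0, 0, 0],
    [0, 0, 0]
  ]
}}

```text
time_s: 29.55
position: [0.439, -0.0052, -0.0134]
tcp_rot: [[0.13, 0.992, 0.003], [0.992, -0.13, -0.001], [-0.0, 0.003, -1.0]]
force: [-1.1, 0.1, -0.8]
opening: 0.656
```

```bash
python3 g.py 82.5  438 -5 85 633 -211 85 633 -211 -9
```

```text
t 29.55 pos [439.   -5.2 -13.4] yaw 82.53 open 57.1 F [-1.1  0.1 -0.8] j [-15.  40. 117.  -0.  22.  -8.]
twist [0.003 0.    0.001]
[438.  -5.  85.] slide [  0.   -0.7 -98.4]
[ 633. -211.   85.] slide [-178.8  220.2    0. ]
[ 633. -211.   -9.] slide [ 0.  0. 94.]
```

Call:
{"method": "carry_out", "body": {
  "grip": [-1, -1, -1, -1, -1, -1, -1, -1, -1, -1, -1, -1],
  "slide": [
    [0, 0, -10],
    [0, 0, -25],
    [0, 0, -30],
    [0, 0, -28],
    [-10, 12, 0],
    [-20, 24, 0],
    [-24, 30, 0],
    [-24, 30, 0],
    [-24, 30, 0],
    [-24, 30, 0],
    [-24, 30, 0],
    [0, 0, 0]
  ],
  "twist": [
    [0, 0, 0],
    [0, 0, 0],
    [0, 0, 0],
    [0, 0, 0],
    [0, 0, 0],
    [0, 0, 0],
    [0, 0, 0],
    [0, 0, 0],
    [0, 0, 0],
    [0, 0, 0],
    [0, 0, 0],
    [0, 0, 0]
  ]
}}

```text
time_s: 30.75
position: [0.6079, -0.1878, 0.0816]
tcp_rot: [[0.129, 0.992, -0.0], [0.992, -0.129, -0.002], [-0.002, -0.0, -1.0]]
force: [0.1, 0.2, -1.2]
opening: 0.657
```

```bash
python3 g.py 82.5  633 -212 50 633 -212 -9;  python3 snap.py 22 side 240 60 240 180
```

```text
t 30.75 pos [ 607.9 -187.8   81.6] yaw 82.61 open 57.2 F [ 0.1  0.2 -1.2] j [-27.  39.  86.  -0.  55. -20.]
twist [-0.     0.002  0.002]
[ 633. -212.   50.] slide [-20.7  28.   31.6]
[ 633. -212.   -9.] slide [ 0.  0. 59.]
scale 3.3333333333333335
```

View pics/side22.png

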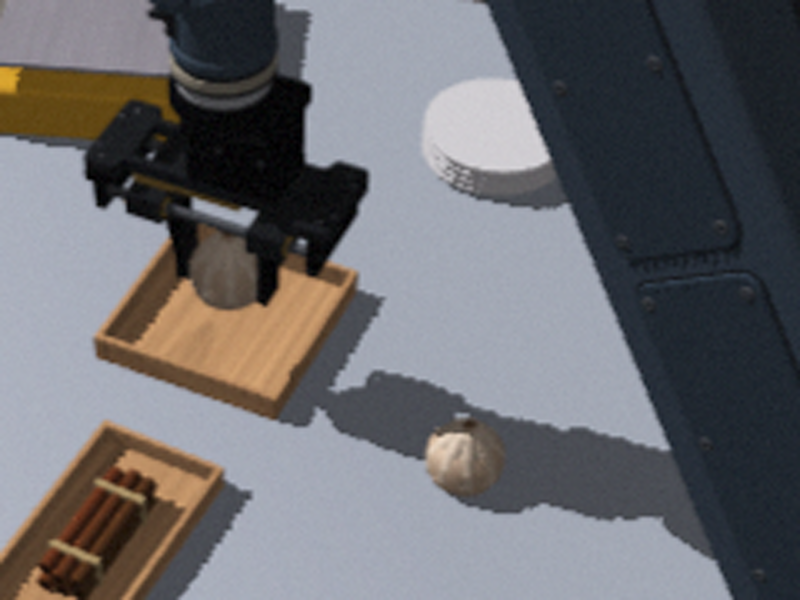

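Call:
{"method": "carry_out", "body": {
  "grip": [-1, -1, -1, -1, -1],
  "slide": [
    [-20, 27, 2],
    [0, 0, 14],
    [0, 0, 16],
    [0, 0, 16],
    [0, 0, 0]
  ],
  "twist": [
    [0, 0.002, 0.002],
    [0, 0, 0],
    [0, 0, 0],
    [0, 0, 0],
    [0, 0, 0]
  ]
}}

```text
time_s: 31.3
position: [0.6219, -0.2046, 0.0264]
tcp_rot: [[0.13, 0.991, -0.018], [0.991, -0.13, 0.011], [0.008, -0.019, -1.0]]
force: [-2.3, -1.0, -0.1]
opening: 0.659
```

```bash
python3 g.py 82.5  633 -212 50 633 -212 -8
```

```text
t 31.3 pos [ 621.9 -204.6   26.4] yaw 82.53 open 57.3 F [-2.3 -1.  -0.1] j [-28.  45.  83.   0.  53. -21.]
twist [-0.019 -0.008  0.001]
[ 633. -212.   50.] slide [ -5.7  11.6 -23.9]
[ 633. -212.   -8.] slide [ 0.  0. 58.]
```

Call:
{"method": "carry_out", "body": {
  "grip": [-1, -1, -1, -1, -1],
  "slide": [
    [-6, 11, 6],
    [0, 0, 8],
    [0, 0, 8],
    [0, 0, 5],
    [0, 0, 0]
  ],
  "twist": [
    [-0.019, -0.008, 0],
    [0, 0, 0],
    [0, 0, 0],
    [0, 0, 0],
    [0, 0, 0]
  ]
}}

```text
time_s: 31.8
position: [0.6321, -0.2111, -0.0028]
tcp_rot: [[0.129, 0.992, 0.001], [0.992, -0.129, -0.0], [-0.0, 0.001, -1.0]]
force: [0.1, 0.3, -0.8]
opening: 0.655
```

```bash
python3 g.py 82.5  633 -212 -8;  python3 snap.py 23 side 240 80 160 120
```

```text
t 31.8 pos [ 632.1 -211.1   -2.8] yaw 82.61 open 57.0 F [ 0.1  0.3 -0.8] j [-28.  48.  83.   0.  49. -21.]
twist [0.001 0.    0.002]
[ 633. -212.   -8.] slide [-0.8  1.   5.2]
scale 5.0
```

View pics/side23.png

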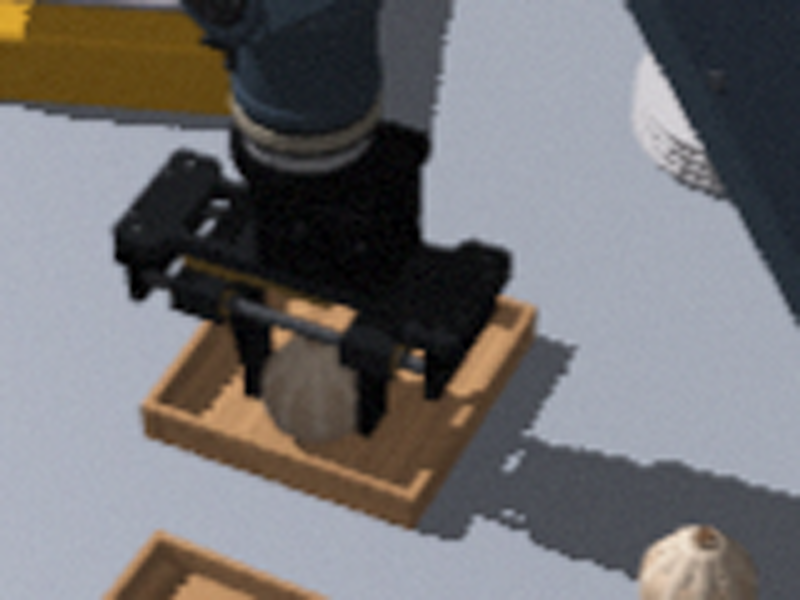

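Call:
{"method": "carry_out", "body": {
  "grip": [-1, -1, -1, -1],
  "slide": [
    [0, 0, 2],
    [0, 0, 2],
    [0, 0, 2],
    [0, 0, 0]
  ],
  "twist": [
    [0, 0, 0],
    [0, 0, 0],
    [0, 0, 0],
    [0, 0, 0]
  ]
}}

```text
time_s: 32.25
position: [0.6331, -0.2116, -0.0076]
tcp_rot: [[0.129, 0.992, 0.004], [0.992, -0.129, -0.002], [-0.001, 0.004, -1.0]]
force: [0.4, -0.8, -1.0]
opening: 0.656
```

```bash
python3 g.py 82.5  633 -212 -9
```

```text
t 32.25 pos [ 633.1 -211.6   -7.6] yaw 82.62 open 57.1 F [ 0.4 -0.8 -1. ] j [-28.  48.  83.   0.  48. -21.]
twist [0.004 0.001 0.002]
[ 633. -212.   -9.] slide [-0.4 -0.1  1.4]
```

Call:
{"method": "carry_out", "body": {
  "grip": [-1, -1, 0.65, 0.65, 0.65, 0.65, 0.65, 0.65, 0.65, 0.65, 0.65],
  "slide": [
    [0, 0, 2],
    [0, 0, 0],
    [0, 0, 0],
    [0, 0, 0],
    [0, 0, 0],
    [0, 0, 0],
    [0, 0, -10],
    [0, 0, -20],
    [0, 0, -30],
    [0, 0, -40],
    [0, 0, 0]
  ],
  "twist": [
    [0, 0, 0],
    [0, 0, 0],
    [0, 0, 0],
    [0, 0, 0],
    [0, 0, 0],
    [0, 0, 0],
    [0, 0, 0],
    [0, 0, 0],
    [0, 0, 0],
    [0, 0, 0],
    [0, 0, 0]
  ]
}}

```text
time_s: 33.35
position: [0.6331, -0.2117, 0.0959]
tcp_rot: [[0.129, 0.992, 0.003], [0.992, -0.129, -0.001], [-0.001, 0.004, -1.0]]
force: [1.2, 0.5, 0.6]
opening: 0.83
```

```bash
python3 g.py 82.5  408 -146 90 408 -146 -14;  python3 snap.py 24 side 240 80 160 120
```

```text
t 33.35 pos [ 633.1 -211.7   95.9] yaw 82.61 open 72.2 F [1.2 0.5 0.6] j [-28.  40.  81.   0.  59. -21.]
twist [0.004 0.001 0.002]
[ 408. -146.   90.] slide [  36.2 -231.7    5. ]
[ 408. -146.  -14.] slide [  0.   0. 104.]
scale 5.0
```

View pics/side24.png

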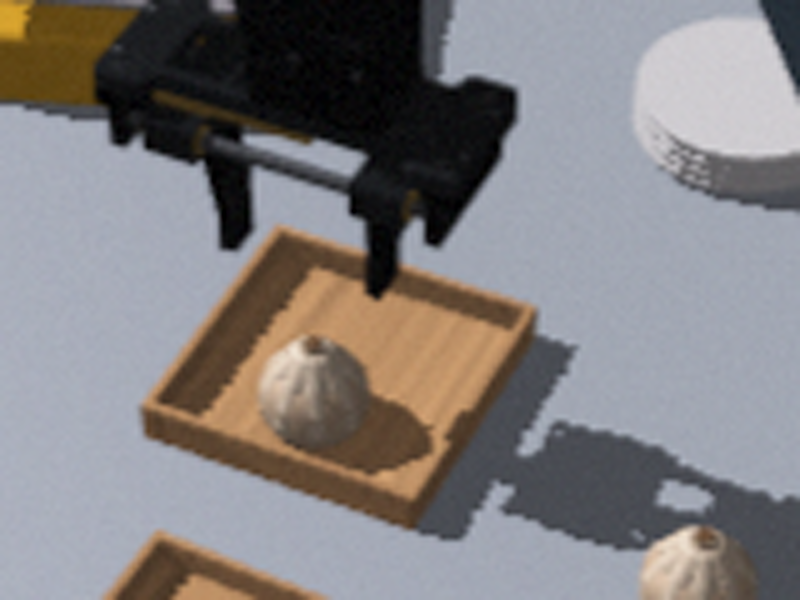

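The large head is upright in the square tray (px (313,390)). Going for the last one.

Call:
{"method": "carry_out", "body": {
  "grip": [1, 1, 1, 1, 1, 1, 1, 1, 1],
  "slide": [
    [5, -32, 0],
    [5, -32, 0],
    [5, -32, 0],
    [5, -32, 0],
    [5, -32, 0],
    [5, -32, 0],
    [5, -29, 0],
    [0, 0, 0],
    [0, 0, 0]
  ],
  "twist": [
    [0, 0, 0],
    [0, 0, 0],
    [0, 0, 0],
    [0, 0, 0],
    [0, 0, 0],
    [0, 0, 0],
    [0, 0, 0],
    [0, 0, 0],
    [0, 0, 0]
  ]
}}

```text
time_s: 34.3
position: [0.403, -0.1412, 0.0891]
tcp_rot: [[0.128, 0.992, -0.01], [0.992, -0.128, 0.007], [0.006, -0.011, -1.0]]
force: [0.5, -0.1, -0.5]
opening: 1.001
```

```bash
python3 g.py 82.5  408 -146 50 408 -146 -14
```

```text
t 34.3 pos [ 403.  -141.2   89.1] yaw 82.63 open 87.1 F [ 0.5 -0.1 -0.5] j [-34.  27. 115.   0.  38. -27.]
twist [-0.011 -0.006  0.002]
[ 408. -146.   50.] slide [-4.4  6.  39. ]
[ 408. -146.  -14.] slide [ 0.  0. 64.]
```

Call:
{"method": "carry_out", "body": {
  "grip": [1, 1, 1, 1],
  "slide": [
    [-3, 4, 12],
    [0, 0, 14],
    [0, 0, 12],
    [0, 0, 0]
  ],
  "twist": [
    [-0.011, -0.006, 0.002],
    [0, 0, 0],
    [0, 0, 0],
    [0, 0, 0]
  ]
}}

```text
time_s: 34.7
position: [0.4115, -0.1474, 0.0496]
tcp_rot: [[0.13, 0.992, 0.005], [0.992, -0.13, -0.004], [-0.003, 0.006, -1.0]]
force: [-0.3, 0.6, 0.1]
opening: 1.003
```

```bash
python3 g.py 82.5  408 -146 50 408 -146 -14;  python3 snap.py 25 side 300 100 160 120
```

```text
t 34.7 pos [ 411.5 -147.4   49.6] yaw 82.53 open 87.3 F [-0.3  0.6  0.1] j [-34.  32. 116.  -0.  31. -27.]
twist [0.006 0.003 0.001]
[ 408. -146.   50.] slide [ 0.9 -3.6 -0.4]
[ 408. -146.  -14.] slide [ 0.  0. 64.]
scale 5.0
```

View pics/side25.png

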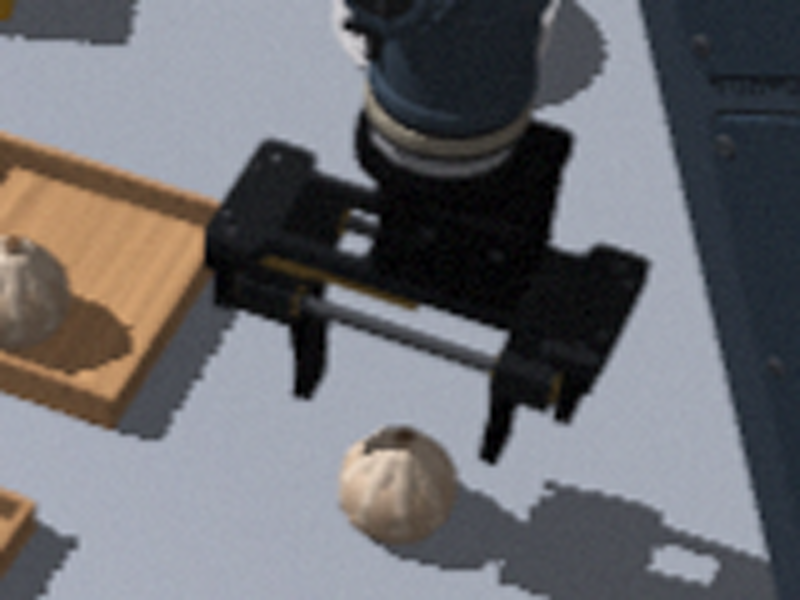

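Well aligned (head px (398,485), between tips (305,395) and (490,460)). Descending.

Call:
{"method": "carry_out", "body": {
  "grip": [1, 1, 1, 1, 1],
  "slide": [
    [1, -4, 6],
    [1, -1, 10],
    [1, -1, 10],
    [0, -1, 8],
    [0, 0, 0]
  ],
  "twist": [
    [0.006, 0.003, 0],
    [0, 0, 0],
    [0, 0, 0],
    [0, 0, 0],
    [0, 0, 0]
  ]
}}

```text
time_s: 35.25
position: [0.4081, -0.1454, 0.0157]
tcp_rot: [[0.129, 0.992, 0.005], [0.992, -0.129, -0.003], [-0.003, 0.005, -1.0]]
force: [-0.1, -0.5, 0.0]
opening: 0.997
```

```bash
python3 g.py 82.5  408 -146 -14
```

```text
t 35.25 pos [ 408.1 -145.4   15.7] yaw 82.58 open 86.8 F [-0.1 -0.5  0. ] j [-34.  36. 118.  -0.  25. -27.]
twist [0.005 0.003 0.001]
[ 408. -146.  -14.] slide [-0.5 -0.2 29.7]
```

Call:
{"method": "carry_out", "body": {
  "grip": [1, 1, 1, 1, 1],
  "slide": [
    [0, -1, 8],
    [0, 0, 8],
    [0, 0, 8],
    [0, 0, 4],
    [0, 0, 0]
  ],
  "twist": [
    [0.005, 0.003, 0],
    [0, 0, 0],
    [0, 0, 0],
    [0, 0, 0],
    [0, 0, 0]
  ]
}}

```text
time_s: 35.75
position: [0.408, -0.1461, -0.0142]
tcp_rot: [[0.129, 0.992, 0.001], [0.992, -0.129, -0.001], [-0.0, 0.001, -1.0]]
force: [0.3, 0.3, 0.7]
opening: 1.002
```

```bash
python3 g.py 82.5  408 -146 -14
```

```text
t 35.75 pos [ 408.  -146.1  -14.2] yaw 82.57 open 87.1 F [0.3 0.3 0.7] j [-35.  40. 118.   0.  21. -27.]
twist [0.001 0.    0.001]
[ 408. -146.  -14.] slide [ 0.1 -0.  -0.2]
```

Call:
{"method": "carry_out", "body": {
  "grip": [-1, -1, -1, -1, -1, -1, -1, -1],
  "slide": [
    [0, 0, 0],
    [0, 0, 0],
    [0, 0, 0],
    [0, 0, 0],
    [0, 0, 0],
    [0, 0, 0],
    [0, 0, 0],
    [0, 0, 0]
  ],
  "twist": [
    [0, 0, 0],
    [0, 0, 0],
    [0, 0, 0],
    [0, 0, 0],
    [0, 0, 0],
    [0, 0, 0],
    [0, 0, 0],
    [0, 0, 0]
  ]
}}

```text
time_s: 36.55
position: [0.4083, -0.1462, -0.0136]
tcp_rot: [[0.129, 0.992, 0.002], [0.992, -0.129, -0.001], [-0.001, 0.002, -1.0]]
force: [0.8, 0.7, -0.4]
opening: 0.659
```

```bash
python3 g.py 82.5  408 -146 85 623 -284 85 623 -284 -9
```

```text
t 36.55 pos [ 408.3 -146.2  -13.6] yaw 82.58 open 57.3 F [ 0.8  0.7 -0.4] j [-35.  40. 118.   0.  21. -27.]
twist [0.002 0.001 0.001]
[ 408. -146.   85.] slide [  0.   -0.1 -98.7]
[ 623. -284.   85.] slide [-108.8  231.2    0. ]
[ 623. -284.   -9.] slide [ 0.  0. 94.]
```

Call:
{"method": "carry_out", "body": {
  "grip": [-1, -1, -1, -1, -1, -1, -1, -1, -1, -1, -1, -1],
  "slide": [
    [0, 0, -10],
    [0, 0, -25],
    [0, 0, -30],
    [0, 0, -30],
    [-6, 12, 0],
    [-12, 25, 0],
    [-15, 32, 0],
    [-15, 32, 0],
    [-15, 32, 0],
    [-15, 32, 0],
    [-15, 32, 0],
    [0, 0, 0]
  ],
  "twist": [
    [0, 0, 0],
    [0, 0, 0],
    [0, 0, 0],
    [0, 0, 0],
    [0, 0, 0],
    [0, 0, 0],
    [0, 0, 0],
    [0, 0, 0],
    [0, 0, 0],
    [0, 0, 0],
    [0, 0, 0],
    [0, 0, 0]
  ]
}}

```text
time_s: 37.75
position: [0.5927, -0.2638, 0.0918]
tcp_rot: [[0.129, 0.992, -0.001], [0.992, -0.129, 0.001], [0.001, -0.001, -1.0]]
force: [0.0, -0.9, -0.8]
opening: 0.663
```

```bash
python3 g.py 82.5  623 -284 50 623 -284 -8
```

```text
t 37.75 pos [ 592.7 -263.8   91.8] yaw 82.62 open 57.7 F [ 0.  -0.9 -0.8] j [-34.  39.  84.   0.  57. -26.]
twist [-0.001 -0.001  0.002]
[ 623. -284.   50.] slide [-16.2  32.7  41.8]
[ 623. -284.   -8.] slide [ 0.  0. 58.]
```

Call:
{"method": "carry_out", "body": {
  "grip": [-1, -1, -1, -1, -1],
  "slide": [
    [-8, 17, 0],
    [-8, 16, 2],
    [0, 0, 15],
    [0, 0, 15],
    [0, 0, 0]
  ],
  "twist": [
    [0, 0, 0],
    [0, 0, 0],
    [0, 0, 0],
    [0, 0, 0],
    [0, 0, 0]
  ]
}}

```text
time_s: 38.25
position: [0.6182, -0.2802, 0.0577]
tcp_rot: [[0.128, 0.992, -0.009], [0.992, -0.128, 0.007], [0.005, -0.01, -1.0]]
force: [-0.3, 0.6, -1.0]
opening: 0.66
```

```bash
python3 g.py 82.5  623 -284 20 623 -284 -8;  python3 snap.py 26 side 240 80 160 120
```

```text
t 38.25 pos [ 618.2 -280.2   57.7] yaw 82.63 open 57.4 F [-0.3  0.6 -1. ] j [-34.  44.  79.   0.  57. -26.]
twist [-0.01  -0.005  0.002]
[ 623. -284.   20.] slide [-3.4  5.6 37.6]
[ 623. -284.   -8.] slide [ 0.  0. 28.]
scale 5.0
```

View pics/side26.png

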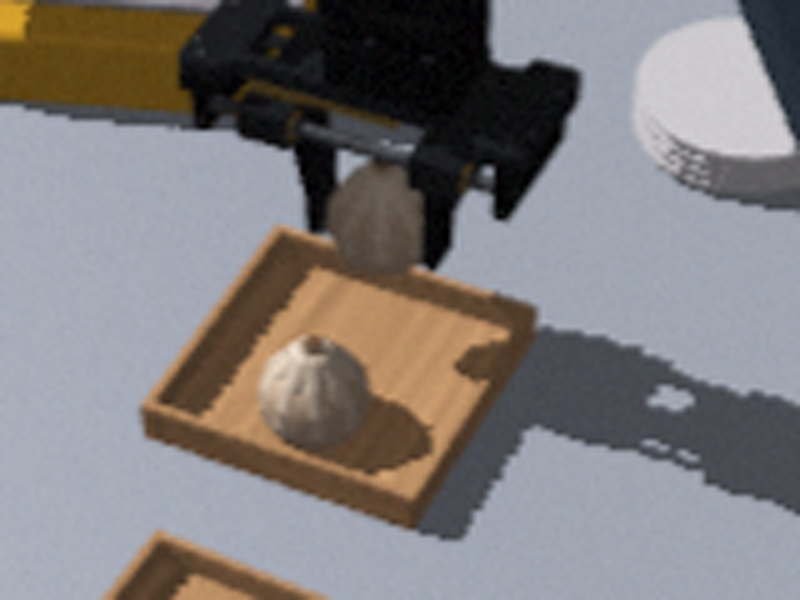

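Call:
{"method": "carry_out", "body": {
  "grip": [-1, -1, -1, -1, -1, -1],
  "slide": [
    [-3, 5, 8],
    [0, 1, 12],
    [0, 0, 12],
    [0, 0, 12],
    [0, 0, 8],
    [0, 0, 0]
  ],
  "twist": [
    [-0.01, -0.005, 0],
    [0, 0, 0],
    [0, 0, 0],
    [0, 0, 0],
    [0, 0, 0],
    [0, 0, 0]
  ]
}}

```text
time_s: 38.9
position: [0.6224, -0.2826, 0.0014]
tcp_rot: [[0.128, 0.992, -0.001], [0.992, -0.128, 0.001], [0.001, -0.001, -1.0]]
force: [-0.7, 0.9, -1.2]
opening: 0.657
```

```bash
python3 g.py 82.5  623 -284 -8;  python3 snap.py 27 side 240 80 160 120
```

```text
t 38.9 pos [ 622.4 -282.6    1.4] yaw 82.67 open 57.2 F [-0.7  0.9 -1.2] j [-34.  48.  80.   0.  52. -26.]
twist [-0.001 -0.001  0.003]
[ 623. -284.   -8.] slide [-1.3  0.7  9.4]
scale 5.0
```

View pics/side27.png

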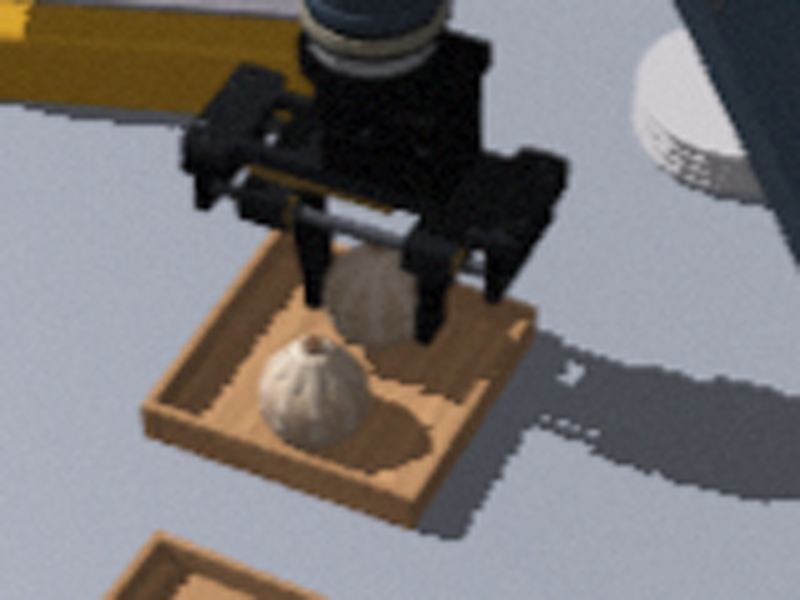

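Call:
{"method": "carry_out", "body": {
  "grip": [-1, -1, -1, -1],
  "slide": [
    [-1, 0, 4],
    [0, 0, 3],
    [0, 0, 3],
    [0, 0, 0]
  ],
  "twist": [
    [0, 0, 0],
    [0, 0, 0],
    [0, 0, 0],
    [0, 0, 0]
  ]
}}

```text
time_s: 39.35
position: [0.6237, -0.2846, -0.0076]
tcp_rot: [[0.128, 0.992, 0.002], [0.992, -0.128, -0.001], [-0.001, 0.002, -1.0]]
force: [-0.3, -0.9, -1.0]
opening: 0.659
```

```bash
python3 g.py 82.5  623 -284 -9
```

```text
t 39.35 pos [ 623.7 -284.6   -7.6] yaw 82.66 open 57.3 F [-0.3 -0.9 -1. ] j [-34.  49.  80.   0.  51. -27.]
twist [0.002 0.001 0.003]
[ 623. -284.   -9.] slide [ 0.5 -0.8  1.4]
```

Call:
{"method": "carry_out", "body": {
  "grip": [-1, -1, 0.65, 0.65, 0.65, 0.65, 0.65, 0.65, 0.65, 0.65, 0.65, 0.65],
  "slide": [
    [0, 0, 2],
    [0, 0, 0],
    [0, 0, 0],
    [0, 0, 0],
    [0, 0, 0],
    [0, 0, 0],
    [0, 0, -10],
    [0, 0, -20],
    [0, 0, -30],
    [0, 0, -40],
    [0, 0, -40],
    [0, -40, 0]
  ],
  "twist": [
    [0, 0, 0],
    [0, 0, 0],
    [0, 0, 0],
    [0, 0, 0],
    [0, 0, 0],
    [0, 0, 0],
    [0, 0, 0],
    [0, 0, 0],
    [0, 0, 0],
    [0, 0, 0],
    [0, 0, 0],
    [0, 0, 0]
  ]
}}

```text
time_s: 40.55
position: [0.5889, -0.2818, 0.1392]
tcp_rot: [[0.126, 0.992, 0.01], [0.992, -0.126, -0.006], [-0.005, 0.011, -1.0]]
force: [-0.1, -0.8, -0.1]
opening: 0.825
```

Call:
{"method": "carry_out", "body": {
  "grip": [0.65, 0.65, 0.65, 0.65, 0.65, 0.65, 0.65],
  "slide": [
    [0, -40, -10],
    [0, -40, -10],
    [0, -40, -10],
    [0, -40, 0],
    [0, -20, 0],
    [0, 0, 0],
    [0, 0, 0]
  ],
  "twist": [
    [0, 0, 0],
    [0, 0, 0],
    [0, 0, 0],
    [0, 0, 0],
    [0, 0, 0],
    [0, 0, 0],
    [0, 0, 0]
  ]
}}

```text
time_s: 41.25
position: [0.4018, -0.2574, 0.1757]
tcp_rot: [[0.126, 0.992, 0.017], [0.992, -0.126, -0.014], [-0.012, 0.019, -1.0]]
force: [0.2, -0.3, 0.0]
opening: 0.825
```

```bash
python3 g.py 82.5  623 -284 -9;  python3 snap.py 28 side 160 60 320 240; python3 snap.py 28 top 0 0 640 480
python3 - <<'E'
from h import *
c=np.load("side28.npz");W=cloud(c).reshape(-1,3);W=W[~np.isnan(W).any(1)]
ob=dict(b1=(633,-212,33),b2=(623,-284,33),s1=(611,220,24),s2=(617,278,24))
for k,(x,y,r) in ob.items():
    p=W[(np.hypot(W[:,0]-x/1e3,W[:,1]-y/1e3)<r/1e3)&(W[:,2]>.012)];t=p[p[:,2]>p[:,2].max()-.008]
    print(k,"top",(t.mean(0)*1000).round(1),"zmax",p[:,2].max().round(4),len(p))
p=W[(abs(W[:,0]-.643)<.036)&(abs(W[:,1]-.003)<.075)&(W[:,2]>.012)]
print("cin",cv2.minAreaRect((p[:,:2]*1000).astype(np.float32)),np.percentile(p[:,2],95))
for k,(x,y,r) in dict(jar=(.5078,.470,.045),pl=(.4757,-.5277,.09)).items():
    p=W[(np.hypot(W[:,0]-x,W[:,1]-y)<r)&(W[:,2]>.008)];print(k,len(p),p.min(0).round(3),p.max(0).round(3))
E
```

```text
t 41.25 pos [ 401.8 -257.4  175.7] yaw 82.74 open 71.8 F [ 0.2 -0.3  0. ] j [-46.  20. 105.   0.  53. -39.]
twist [0.019 0.012 0.004]
[ 623. -284.   -9.] slide [  3.7 219.3 188.9]
scale 2.5
scale 1.25
b1 top [ 631.  -210.2   60.3] zmax 0.0651 388
b2 top [ 621.3 -285.5   60.6] zmax 0.0655 364
s1 top [611.9 220.9  46.9] zmax 0.0522 271
s2 top [617.4 278.4  44.2] zmax 0.0495 300
cin ((643.8422241210938, 3.7633285522460938), (60.48129653930664, 150.74693298339844), 4.333444118499756) 0.03296028655707324
jar 1094 [0.481 0.445 0.008] [0.534 0.497 0.09 ]
pl 841 [ 0.408 -0.595  0.008] [ 0.537 -0.459  0.038]
```

View pics/side28.png

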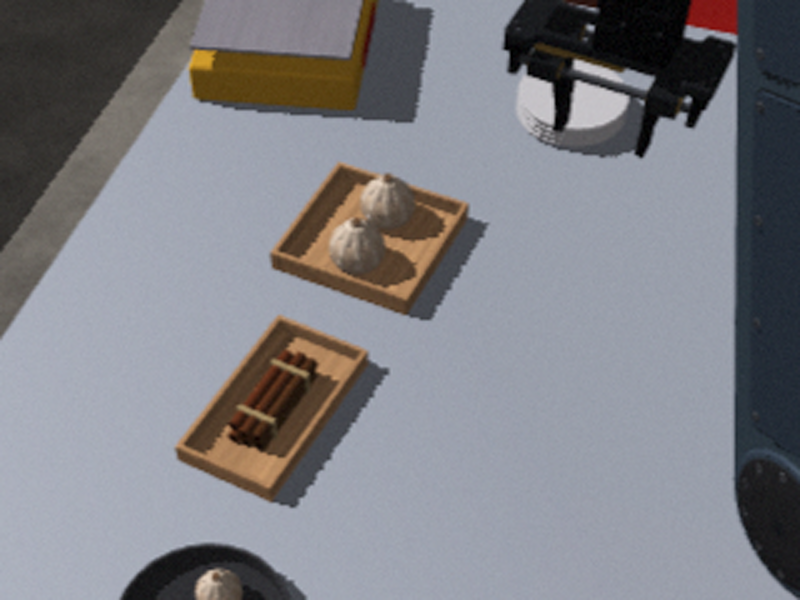

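View pics/top28.png

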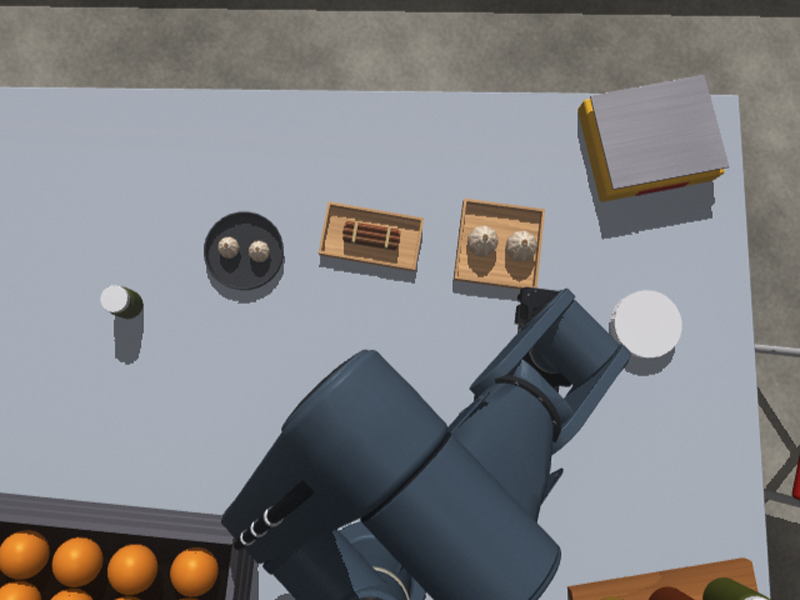

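The pictures show both large heads in the square tray, both small heads in the round tray and the bundle lengthwise in the long tray. The arm is clear of all of it. Handing in.

```bash
python3 -c "
from rig import bot
print(bot.hand_in())"
```

```text
the job is handed in; nothing more can be done
None
```

The stall is laid out and handed in at about 41 s of the 118 s allowed. Both large heads are in the square tray, both small heads in the round tray, and the cinnamon bundle lies lengthwise in the long tray. Each was lowered to floor level before I let it go. The hand-in reports no verdict.

**Last checks, by camera:**

| Item | Top height measured | Expected | Note |
|---|---|---|---|
| Large heads | 65 mm | 63 mm | about 37 mm either side of the tray centre, necks up |
| Small heads | 50 and 52 mm | 47 mm | about 30 mm from the tray centre, necks up; small heads also read 2–4 mm high before being moved |
| Bundle | 33 mm | 32 mm | parallel to the tray in the pictures |

The jar and plates measure the same as at the start, within about 3 mm, and the open gripper is well clear of everything.

**What failed or disagreed:**
- **Height reading:** the reported tool height was about 23 mm lower than the camera showed. My first grasp, on a small head, therefore closed on its neck. I opened, measured the offset and regrasped; that head did not fall over. The other four grasps held first time.
- **Force reading:** it never clearly showed contact with a tray floor, so I set things down by height and picture instead.
- **Bundle outline:** the last depth fit of the bundle was spoiled by the tray walls, so its angle was checked only by eye and from the gripper's heading (80.6°, the same as the tray).

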